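# Sort screw cassettes by weight into tray and use-first rack

## Task

Heft each blue screw cassette on the table: lay the fuller ones, over about 350 g, flat in the compartments of the grey tray, one to a compartment, and lay the lighter ones flat, side by side with their long sides together, in the aluminium rack between the yellow end cheek and the red sliding stop. Only when all are sorted, push the red stop up until you feel the row is closed without gaps against the yellow cheek (right up to the cheek if no cassette is light). Leave the other things on the table where they are.

Things in the scene. Friction and masses are not known exactly. Their poses are not given: they have to be found in the camera images.
- cassette_a: screw cassette a: closed blue plastic case, two white patches on top, 110 mm (its x) x 44 mm (y) x 26 mm high; black upright grip fin amid its top, 12 mm thick along x, 32 mm along y, its top 50 mm above the underside. Origin: centre of the underside; z up. Weighs 140 to 580 g by its contents, unseen and different each time; may be absent
- cassette_b: screw cassette b: closed blue plastic case, two white patches on top, 110 mm (its x) x 44 mm (y) x 26 mm high; black upright grip fin amid its top, 12 mm thick along x, 32 mm along y, its top 50 mm above the underside. Origin: centre of the underside; z up. Weighs 140 to 580 g by its contents, unseen and different each time; may be absent
- cassette_c: screw cassette c: closed blue plastic case, two white patches on top, 110 mm (its x) x 44 mm (y) x 26 mm high; black upright grip fin amid its top, 12 mm thick along x, 32 mm along y, its top 50 mm above the underside. Origin: centre of the underside; z up. Weighs 140 to 580 g by its contents, unseen and different each time; may be absent
- cassette_d: screw cassette d: closed blue plastic case, two white patches on top, 110 mm (its x) x 44 mm (y) x 26 mm high; black upright grip fin amid its top, 12 mm thick along x, 32 mm along y, its top 50 mm above the underside. Origin: centre of the underside; z up. Weighs 140 to 580 g by its contents, unseen and different each time; may be absent
- cassette_e: screw cassette e: closed blue plastic case, two white patches on top, 110 mm (its x) x 44 mm (y) x 26 mm high; black upright grip fin amid its top, 12 mm thick along x, 32 mm along y, its top 50 mm above the underside. Origin: centre of the underside; z up. Weighs 140 to 580 g by its contents, unseen and different each time; may be absent
- tray: grey tray, fixed, 284 mm (its x) by 126 mm (y). Five compartments along x, centres at x = -112, -56, 0, 56, 112 mm, each 52 mm (x) by 118 mm (y) inside: a cassette lies with its length along the tray's y. Origin: centre of the underside; floor 6 mm up, walls and dividers 4 mm thick, tops 22 mm up
- rack: aluminium rack, fixed: a lane 118 mm wide (y) inside. Origin on the underside, mid-width, 125 mm before the face of the yellow end cheek (at +x, 40 mm high); floor 6 mm up, side lips 5 mm thick, tops 22 mm up. Cassettes lie with their length along the rack's y; a tight row has centres at x = 103, 59, 15, -29, -73 mm
- rack_floor: floor plate of the rack, 6 mm thick; same frame as the rack
- stop (a joint): red sliding stop of the rack, m: 0 is fully open, its face 255 mm from the yellow cheek (rack x = -130 mm); grows as it slides towards the cheek (+x of the rack), 0.255 touches it. Stays where left (friction about 1.5 N). May start partly closed, with too little room for a long row
- stop_grip (a point): upper part of the grip fin on the red stop, 55 mm above the rack's underside, 15 mm behind the stop's face; fin 26 mm along the rack's x, 12 mm thick along y, its top 58 mm and foot 33 mm above the underside. Axes parallel to the rack's
- clear_box: bystander: lidded clear polycarbonate box, 87 x 62 x 39 mm, among the cassettes; origin centre of underside
- try_square: bystander: try square lying flat, wooden stock 110 mm, steel blade 150 mm, 18 mm high
- mallet: bystander: green rubber mallet lying down, 250 mm long, 57 mm high
- cup_hook: bystander: chrome cup hook 70 mm high on a round foot, standing on the orange silicone pad; a unit of white tilt-out bins, 240 x 150 x 220 mm, is fixed beside it
- tape_roll: bystander: yellow roll of tape lying flat, 100 mm across, 45 mm high
- mug: bystander: blue mug, 80 mm across, 90 mm high
- silicone_pad: fixed orange silicone pad, 160 x 160 x 6 mm

How it is judged (in metres and radians):
On the way:
1. every cassette lies in the right place for its weight, tray or rack, before the row is closed up (((z of cassette_a in the frame of tray between 0.003 and 0.009 m and y of cassette_a in the frame of tray between -0.008 and 0.008 m and angle between cassette_a's own z axis and vertical below 0.08 rad and angle between the x axis of cassette_a and the y axis of tray, either way round below 0.15 rad and (x of cassette_a in the frame of tray between -0.119 and -0.105 m or x of cassette_a in the frame of tray between -0.063 and -0.049 m or x of cassette_a in the frame of tray between -0.007 and 0.007 m or x of cassette_a in the frame of tray between 0.049 and 0.063 m or x of cassette_a in the frame of tray between 0.105 and 0.119 m) and contact force between cassette_a and tray above 2.943 N) or (z of cassette_a in the frame of rack between 0.003 and 0.009 m and y of cassette_a in the frame of rack between -0.012 and 0.012 m and angle between cassette_a's own z axis and vertical below 0.08 rad and contact force between cassette_a and rack_floor below 3.924 N)) and linear speed of each of cassette_a, cassette_b, cassette_c, cassette_d, cassette_e below 0.02 m/s and ((z of cassette_b in the frame of tray between 0.003 and 0.009 m and y of cassette_b in the frame of tray between -0.008 and 0.008 m and angle between cassette_b's own z axis and vertical below 0.08 rad and angle between the x axis of cassette_b and the y axis of tray, either way round below 0.15 rad and (x of cassette_b in the frame of tray between -0.119 and -0.105 m or x of cassette_b in the frame of tray between -0.063 and -0.049 m or x of cassette_b in the frame of tray between -0.007 and 0.007 m or x of cassette_b in the frame of tray between 0.049 and 0.063 m or x of cassette_b in the frame of tray between 0.105 and 0.119 m) and contact force between cassette_b and tray above 2.943 N) or (z of cassette_b in the frame of rack between 0.003 and 0.009 m and y of cassette_b in the frame of rack between -0.012 and 0.012 m and angle between cassette_b's own z axis and vertical below 0.08 rad and contact force between cassette_b and rack_floor below 3.924 N)) and ((z of cassette_c in the frame of tray between 0.003 and 0.009 m and y of cassette_c in the frame of tray between -0.008 and 0.008 m and angle between cassette_c's own z axis and vertical below 0.08 rad and angle between the x axis of cassette_c and the y axis of tray, either way round below 0.15 rad and (x of cassette_c in the frame of tray between -0.119 and -0.105 m or x of cassette_c in the frame of tray between -0.063 and -0.049 m or x of cassette_c in the frame of tray between -0.007 and 0.007 m or x of cassette_c in the frame of tray between 0.049 and 0.063 m or x of cassette_c in the frame of tray between 0.105 and 0.119 m) and contact force between cassette_c and tray above 2.943 N) or (z of cassette_c in the frame of rack between 0.003 and 0.009 m and y of cassette_c in the frame of rack between -0.012 and 0.012 m and angle between cassette_c's own z axis and vertical below 0.08 rad and contact force between cassette_c and rack_floor below 3.924 N)) and ((z of cassette_d in the frame of tray between 0.003 and 0.009 m and y of cassette_d in the frame of tray between -0.008 and 0.008 m and angle between cassette_d's own z axis and vertical below 0.08 rad and angle between the x axis of cassette_d and the y axis of tray, either way round below 0.15 rad and (x of cassette_d in the frame of tray between -0.119 and -0.105 m or x of cassette_d in the frame of tray between -0.063 and -0.049 m or x of cassette_d in the frame of tray between -0.007 and 0.007 m or x of cassette_d in the frame of tray between 0.049 and 0.063 m or x of cassette_d in the frame of tray between 0.105 and 0.119 m) and contact force between cassette_d and tray above 2.943 N) or (z of cassette_d in the frame of rack between 0.003 and 0.009 m and y of cassette_d in the frame of rack between -0.012 and 0.012 m and angle between cassette_d's own z axis and vertical below 0.08 rad and contact force between cassette_d and rack_floor below 3.924 N)) and ((z of cassette_e in the frame of tray between 0.003 and 0.009 m and y of cassette_e in the frame of tray between -0.008 and 0.008 m and angle between cassette_e's own z axis and vertical below 0.08 rad and angle between the x axis of cassette_e and the y axis of tray, either way round below 0.15 rad and (x of cassette_e in the frame of tray between -0.119 and -0.105 m or x of cassette_e in the frame of tray between -0.063 and -0.049 m or x of cassette_e in the frame of tray between -0.007 and 0.007 m or x of cassette_e in the frame of tray between 0.049 and 0.063 m or x of cassette_e in the frame of tray between 0.105 and 0.119 m) and contact force between cassette_e and tray above 2.943 N) or (z of cassette_e in the frame of rack between 0.003 and 0.009 m and y of cassette_e in the frame of rack between -0.012 and 0.012 m and angle between cassette_e's own z axis and vertical below 0.08 rad and contact force between cassette_e and rack_floor below 3.924 N))), for 0.2 s.
At the end, for the whole second after the job is handed in: Each cassette flat, handle up, at rest: in a tray compartment if over 400 g, in the rack if under 300 g (between: either). Rack row tight from the cheek: each within 6 mm of its place, the stop within 5 mm of the last one (or of the cheek if none) (((z of cassette_a in the frame of tray between 0.003 and 0.009 m and y of cassette_a in the frame of tray between -0.008 and 0.008 m and angle between cassette_a's own z axis and vertical below 0.08 rad and angle between the x axis of cassette_a and the y axis of tray, either way round below 0.15 rad and (x of cassette_a in the frame of tray between -0.119 and -0.105 m or x of cassette_a in the frame of tray between -0.063 and -0.049 m or x of cassette_a in the frame of tray between -0.007 and 0.007 m or x of cassette_a in the frame of tray between 0.049 and 0.063 m or x of cassette_a in the frame of tray between 0.105 and 0.119 m) and contact force between cassette_a and tray above 2.943 N) or (z of cassette_a in the frame of rack between 0.003 and 0.009 m and y of cassette_a in the frame of rack between -0.008 and 0.008 m and angle between cassette_a's own z axis and vertical below 0.08 rad and angle between the x axis of cassette_a and the y axis of rack, either way round below 0.15 rad and (x of cassette_a in the frame of rack between 0.097 and 0.106 m or x of cassette_a in the frame of rack between 0.053 and 0.062 m or x of cassette_a in the frame of rack between 0.009 and 0.018 m or x of cassette_a in the frame of rack between -0.035 and -0.026 m or x of cassette_a in the frame of rack between -0.079 and -0.07 m))) and linear speed of each of cassette_a, cassette_b, cassette_c, cassette_d, cassette_e below 0.02 m/s and ((z of cassette_b in the frame of tray between 0.003 and 0.009 m and y of cassette_b in the frame of tray between -0.008 and 0.008 m and angle between cassette_b's own z axis and vertical below 0.08 rad and angle between the x axis of cassette_b and the y axis of tray, either way round below 0.15 rad and (x of cassette_b in the frame of tray between -0.119 and -0.105 m or x of cassette_b in the frame of tray between -0.063 and -0.049 m or x of cassette_b in the frame of tray between -0.007 and 0.007 m or x of cassette_b in the frame of tray between 0.049 and 0.063 m or x of cassette_b in the frame of tray between 0.105 and 0.119 m) and contact force between cassette_b and tray above 2.943 N) or (z of cassette_b in the frame of rack between 0.003 and 0.009 m and y of cassette_b in the frame of rack between -0.008 and 0.008 m and angle between cassette_b's own z axis and vertical below 0.08 rad and angle between the x axis of cassette_b and the y axis of rack, either way round below 0.15 rad and (x of cassette_b in the frame of rack between 0.097 and 0.106 m or x of cassette_b in the frame of rack between 0.053 and 0.062 m or x of cassette_b in the frame of rack between 0.009 and 0.018 m or x of cassette_b in the frame of rack between -0.035 and -0.026 m or x of cassette_b in the frame of rack between -0.079 and -0.07 m))) and ((z of cassette_c in the frame of tray between 0.003 and 0.009 m and y of cassette_c in the frame of tray between -0.008 and 0.008 m and angle between cassette_c's own z axis and vertical below 0.08 rad and angle between the x axis of cassette_c and the y axis of tray, either way round below 0.15 rad and (x of cassette_c in the frame of tray between -0.119 and -0.105 m or x of cassette_c in the frame of tray between -0.063 and -0.049 m or x of cassette_c in the frame of tray between -0.007 and 0.007 m or x of cassette_c in the frame of tray between 0.049 and 0.063 m or x of cassette_c in the frame of tray between 0.105 and 0.119 m) and contact force between cassette_c and tray above 2.943 N) or (z of cassette_c in the frame of rack between 0.003 and 0.009 m and y of cassette_c in the frame of rack between -0.008 and 0.008 m and angle between cassette_c's own z axis and vertical below 0.08 rad and angle between the x axis of cassette_c and the y axis of rack, either way round below 0.15 rad and (x of cassette_c in the frame of rack between 0.097 and 0.106 m or x of cassette_c in the frame of rack between 0.053 and 0.062 m or x of cassette_c in the frame of rack between 0.009 and 0.018 m or x of cassette_c in the frame of rack between -0.035 and -0.026 m or x of cassette_c in the frame of rack between -0.079 and -0.07 m))) and ((z of cassette_d in the frame of tray between 0.003 and 0.009 m and y of cassette_d in the frame of tray between -0.008 and 0.008 m and angle between cassette_d's own z axis and vertical below 0.08 rad and angle between the x axis of cassette_d and the y axis of tray, either way round below 0.15 rad and (x of cassette_d in the frame of tray between -0.119 and -0.105 m or x of cassette_d in the frame of tray between -0.063 and -0.049 m or x of cassette_d in the frame of tray between -0.007 and 0.007 m or x of cassette_d in the frame of tray between 0.049 and 0.063 m or x of cassette_d in the frame of tray between 0.105 and 0.119 m) and contact force between cassette_d and tray above 2.943 N) or (z of cassette_d in the frame of rack between 0.003 and 0.009 m and y of cassette_d in the frame of rack between -0.008 and 0.008 m and angle between cassette_d's own z axis and vertical below 0.08 rad and angle between the x axis of cassette_d and the y axis of rack, either way round below 0.15 rad and (x of cassette_d in the frame of rack between 0.097 and 0.106 m or x of cassette_d in the frame of rack between 0.053 and 0.062 m or x of cassette_d in the frame of rack between 0.009 and 0.018 m or x of cassette_d in the frame of rack between -0.035 and -0.026 m or x of cassette_d in the frame of rack between -0.079 and -0.07 m))) and ((z of cassette_e in the frame of tray between 0.003 and 0.009 m and y of cassette_e in the frame of tray between -0.008 and 0.008 m and angle between cassette_e's own z axis and vertical below 0.08 rad and angle between the x axis of cassette_e and the y axis of tray, either way round below 0.15 rad and (x of cassette_e in the frame of tray between -0.119 and -0.105 m or x of cassette_e in the frame of tray between -0.063 and -0.049 m or x of cassette_e in the frame of tray between -0.007 and 0.007 m or x of cassette_e in the frame of tray between 0.049 and 0.063 m or x of cassette_e in the frame of tray between 0.105 and 0.119 m) and contact force between cassette_e and tray above 2.943 N) or (z of cassette_e in the frame of rack between 0.003 and 0.009 m and y of cassette_e in the frame of rack between -0.008 and 0.008 m and angle between cassette_e's own z axis and vertical below 0.08 rad and angle between the x axis of cassette_e and the y axis of rack, either way round below 0.15 rad and (x of cassette_e in the frame of rack between 0.097 and 0.106 m or x of cassette_e in the frame of rack between 0.053 and 0.062 m or x of cassette_e in the frame of rack between 0.009 and 0.018 m or x of cassette_e in the frame of rack between -0.035 and -0.026 m or x of cassette_e in the frame of rack between -0.079 and -0.07 m))) and (value of joint stop above 0.233 m or (x of cassette_a in the frame of rack between 0.097 and 0.106 m and y of cassette_a in the frame of rack between -0.01 and 0.01 m) or (x of cassette_b in the frame of rack between 0.097 and 0.106 m and y of cassette_b in the frame of rack between -0.01 and 0.01 m) or (x of cassette_c in the frame of rack between 0.097 and 0.106 m and y of cassette_c in the frame of rack between -0.01 and 0.01 m) or (x of cassette_d in the frame of rack between 0.097 and 0.106 m and y of cassette_d in the frame of rack between -0.01 and 0.01 m) or (x of cassette_e in the frame of rack between 0.097 and 0.106 m and y of cassette_e in the frame of rack between -0.01 and 0.01 m)) and (value of joint stop above 0.189 m or (x of cassette_a in the frame of rack between 0.053 and 0.062 m and y of cassette_a in the frame of rack between -0.01 and 0.01 m) or (x of cassette_b in the frame of rack between 0.053 and 0.062 m and y of cassette_b in the frame of rack between -0.01 and 0.01 m) or (x of cassette_c in the frame of rack between 0.053 and 0.062 m and y of cassette_c in the frame of rack between -0.01 and 0.01 m) or (x of cassette_d in the frame of rack between 0.053 and 0.062 m and y of cassette_d in the frame of rack between -0.01 and 0.01 m) or (x of cassette_e in the frame of rack between 0.053 and 0.062 m and y of cassette_e in the frame of rack between -0.01 and 0.01 m)) and (value of joint stop above 0.145 m or (x of cassette_a in the frame of rack between 0.009 and 0.018 m and y of cassette_a in the frame of rack between -0.01 and 0.01 m) or (x of cassette_b in the frame of rack between 0.009 and 0.018 m and y of cassette_b in the frame of rack between -0.01 and 0.01 m) or (x of cassette_c in the frame of rack between 0.009 and 0.018 m and y of cassette_c in the frame of rack between -0.01 and 0.01 m) or (x of cassette_d in the frame of rack between 0.009 and 0.018 m and y of cassette_d in the frame of rack between -0.01 and 0.01 m) or (x of cassette_e in the frame of rack between 0.009 and 0.018 m and y of cassette_e in the frame of rack between -0.01 and 0.01 m)) and (value of joint stop above 0.101 m or (x of cassette_a in the frame of rack between -0.035 and -0.026 m and y of cassette_a in the frame of rack between -0.01 and 0.01 m) or (x of cassette_b in the frame of rack between -0.035 and -0.026 m and y of cassette_b in the frame of rack between -0.01 and 0.01 m) or (x of cassette_c in the frame of rack between -0.035 and -0.026 m and y of cassette_c in the frame of rack between -0.01 and 0.01 m) or (x of cassette_d in the frame of rack between -0.035 and -0.026 m and y of cassette_d in the frame of rack between -0.01 and 0.01 m) or (x of cassette_e in the frame of rack between -0.035 and -0.026 m and y of cassette_e in the frame of rack between -0.01 and 0.01 m)) and (value of joint stop above 0.057 m or (x of cassette_a in the frame of rack between -0.079 and -0.07 m and y of cassette_a in the frame of rack between -0.01 and 0.01 m) or (x of cassette_b in the frame of rack between -0.079 and -0.07 m and y of cassette_b in the frame of rack between -0.01 and 0.01 m) or (x of cassette_c in the frame of rack between -0.079 and -0.07 m and y of cassette_c in the frame of rack between -0.01 and 0.01 m) or (x of cassette_d in the frame of rack between -0.079 and -0.07 m and y of cassette_d in the frame of rack between -0.01 and 0.01 m) or (x of cassette_e in the frame of rack between -0.079 and -0.07 m and y of cassette_e in the frame of rack between -0.01 and 0.01 m)) and (value of joint stop above 0.25 m or (x of cassette_a in the frame of stop_grip between 0.034 and 0.042 m and y of cassette_a in the frame of rack between -0.01 and 0.01 m) or (x of cassette_b in the frame of stop_grip between 0.034 and 0.042 m and y of cassette_b in the frame of rack between -0.01 and 0.01 m) or (x of cassette_c in the frame of stop_grip between 0.034 and 0.042 m and y of cassette_c in the frame of rack between -0.01 and 0.01 m) or (x of cassette_d in the frame of stop_grip between 0.034 and 0.042 m and y of cassette_d in the frame of rack between -0.01 and 0.01 m) or (x of cassette_e in the frame of stop_grip between 0.034 and 0.042 m and y of cassette_e in the frame of rack between -0.01 and 0.01 m))); the robot touches nothing.
It fails at once if a bystander was moved more than 25 mm (distance of any of clear_box, try_square, mallet, cup_hook, tape_roll, mug from where it was at the start of the episode above 0.025 m).
Of cassette_a, cassette_b, cassette_c, cassette_d, cassette_e only 4 to 5 are there at a start; the rules pass over those that are not, and their reading is None.
At some moment in a run one of cassette_a, cassette_b, cassette_c, cassette_d, cassette_e may be knocked a few centimetres aside while the robot is not near it.
Once in a run the grip may slacken for a moment while it holds something.
It also fails if it takes over 210 s, if anything falls off the work surface, if the arm or the gripper's body presses on something with over 40 N, if the wrist force passes 120 N, or if a joint passes its speed limit or range.

## Robot

A 6-joint arm with a two-finger parallel gripper is mounted at the origin on the work surface. World frame = base frame: x ahead of the robot, y to its left, z up, the work surface at z = 0. Lengths are in m, angles in degrees, forces in N, time in s.
With the tool pointing down it reaches from about 0.35 to 0.85 m from the base axis. Payload 8.1 kg.
Tool frame: the origin (TCP) lies midway between the tips of the shut fingers; the grasp point (between the pads) lies 19 mm behind it (arm.grasp_offset is the distance from the TCP to the grasp point, in m); z points along the fingers, y is the line along which they close (so a half turn about z gives the same grasp; the last joint's range is limited). The gripper opens to 93 mm and grips with 3 to 60 N. Pads are 15 mm wide; open, the fingers measure 128 mm over their backs; the gripper's body (75 mm by 188 mm) begins 65 mm behind the grasp point.
Start: joints at [60.424, 7.471, 85.268, -0, 87.261, -4.893], TCP at [0.251, 0.545, 0.219] pointing down, gripper open.
Joint ranges: [-169.43, 169.43], [-51.17, 129.36], [1.28, 143.12], [-76.62, 256.62], [0, 156.53], [-152.29, 152.29]. Speed limits (degrees/s): [136.94, 136.94, 159.86, 180, 180, 180].

## Interface

Orientations are given as a 3x3 rotation matrix whose columns are the frame's x, y, z axes.
In Python, from rig import arm gives the robot as it stands. The module is installed in compiled form; this text tells all that it offers.
- The arm moves only by the tool servo_tool, never from a script. Its argument "series" is a list of rows, each a list of 2 entries, a list of its own where there are three numbers: the shift along the tool's x, y, z in m, then the turn, a rotation vector about the tool's x, y, z in degrees. In form: [[[dx, dy, dz], [ax, ay, az]], ...]. A call has 1 to 5 rows; each row shifts and turns the commanded pose from where the row before left it, along the tool's axes as they then stand; what a row does not reach is not made up. A row lasts 1/12 s, in which the tool goes at most 41.7 mm and 7.16 degrees, less where a joint would pass 70% of its speed; a pose out of reach is approached as far as the arm can. A call with a gripper value outside its range is refused whole. "claw" is the finger opening in m, from 0 to 0.093, set as the call begins (left out, the last holds). The fingers move at their own pace and stop on an object; "squeeze" is the grip in N (left out, the last holds). Time passes only in rows, so rows that do not move let the fingers close. It gives the time, the measured TCP pose, the force, the opening and the grip force at its end, in the units of the state.
- arm.state(): the state, without advancing time (a new reading comes with each control period).
- arm.snapshot(name): name is "scene" or "top"; returns a dict with "image" (384x512x3 uint8, blue, green, red), "z_map" (384x512 float32, m along the optical axis (not along the pixel's ray), 0 where there is no reading), "mtx" (3x3 intrinsics, pixels), "k1" (the pictures are not rectified: a ray, as slopes to the right and down, at radius r is drawn at 1 + k1 r^2 times it, then the intrinsics apply), "T" (4x4, takes a point from camera to world coordinates). Camera axes: x right, y down, z forward; pixel columns grow to the right and rows downward; lengths in m; the calibration is good to about 2 mm. A picture is of the moment at which its call begins.
- arm.close_job(): hands the job in; it is judged then, once.
The state is a dict: "clock": time; "joints": joint angles; "qvel": joint speeds; "effort": joint torques, N m; "ee_pos": TCP position; "tcp_rot": TCP orientation; "force": force on the tool from outside, world axes, zero at the start; "torque": the same for the moment, N m; "opening": opening from 0.0 (shut) to 1.0 (fully open); "finger_force": force on a finger pad.
Only numpy, scipy, OpenCV 4.12 (cv2) and the standard library are available. Lean on these libraries where they do the work, as an engineer would, in place of code of your own. Each camera call takes 0.05 s, during which the arm holds its last target. There are 200 camera calls.

## Working session

There is one attempt and no reset: what is moved stays moved. The work goes in short steps, Python scripts to look and compute and a tool call to move; the robot and the scene stay as the last step left them, time stands still between calls to the robot, and variables do not carry over. Pictures are saved under pics/ and viewed, at most 14 in all, crops included, and the job is handed in when it is done.

Besides the shell and the picture viewer there is one more tool, called after ">>>" as name(argument=value, ...) on one line, values as JSON. servo_tool: Moves the arm, as the interface text tells. Its arguments: {"type":"object","properties":{"series":{"type":"array","items":{"type":"array"}},"claw":{"type":"number"},"squeeze":{"type":"number"}},"required":["series"]}

```bash
mkdir -p pics; cat > h.py <<'E'
import numpy as np, cv2
from rig import arm
def shot(n,f=None):
    s=arm.snapshot(n)
    if f: cv2.imwrite('pics/'+f,s['image'])
    return s
def pts(s,uv):
    """rays: camera-frame undistorted slopes for pixels"""
    uv=np.asarray(uv,float).reshape(-1,1,2)
    d=np.array([s['k1'],0,0,0,0])
    return cv2.undistortPoints(uv,np.array(s['mtx'],float),d).reshape(-1,2)
def onplane(s,uv,z):
    r=np.c_[pts(s,uv),np.ones(len(np.asarray(uv).reshape(-1,2)))]
    T=np.array(s['T']);d=r@T[:3,:3].T;o=T[:3,3]
    return o+d*((z-o[2])/d[:,2])[:,None]
def cloud(s):
    h,w=s['z_map'].shape
    uv=np.stack(np.meshgrid(np.arange(w),np.arange(h)),-1).reshape(-1,2)
    r=np.c_[pts(s,uv),np.ones(h*w)]*s['z_map'].reshape(-1,1)
    T=np.array(s['T']);return (r@T[:3,:3].T+T[:3,3]).reshape(h,w,3)
E
python3 - <<'E'
from h import *
for n in('scene','top'):
    s=shot(n,n+'0.png');print(n,s['mtx'],s['k1'],np.round(s['T'],4),(s['z_map']>0).mean())
print(arm.state(),arm.grasp_offset)
E
```

```text
scene [[347.04135208   0.         259.28538813]
 [  0.         347.04135208 192.64537073]
 [  0.           0.           1.        ]] -0.04266211459875751 [[-0.839   0.359  -0.409   1.1808]
 [ 0.5441  0.5386 -0.6433  0.9397]
 [-0.0107 -0.7622 -0.6472  1.0124]
 [ 0.      0.      0.      1.    ]] 0.996002197265625
top [[377.93958532   0.         248.30075507]
 [  0.         377.93958532 189.42741617]
 [  0.           0.           1.        ]] -0.059223412245704654 [[-6.3600e-02 -9.7680e-01  2.0450e-01  3.2740e-01]
 [-9.9800e-01  6.3300e-02 -7.9000e-03 -3.0000e-04]
 [-5.2000e-03 -2.0460e-01 -9.7880e-01  1.2672e+00]
 [ 0.0000e+00  0.0000e+00  0.0000e+00  1.0000e+00]] 0.9959259033203125
{'clock': 0.1, 'joints': array([ 6.04243987e+01,  7.50907671e+00,  8.53220343e+01,  1.15426499e-03,
        8.72611907e+01, -4.89374044e+00]), 'qvel': array([ 0.06941623, -0.09495511, -0.18251563,  0.0769694 , -0.13512543,
       -0.01405531]), 'effort': array([ 1.31978708e-03, -5.61337996e+01, -4.93100095e+01,  7.71098142e-02,
        2.89694272e-02, -2.20357867e-05]), 'ee_pos': array([0.25027928, 0.54475745, 0.21771975]), 'tcp_rot': array([[-9.08639951e-01,  4.17579669e-01, -8.12628808e-04],
       [ 4.17580430e-01,  9.08638899e-01, -1.39113522e-03],
       [ 1.57476362e-04, -1.60337892e-03, -9.99998702e-01]]), 'force': array([ 0.21265753, -0.79924121, -1.35076036]), 'torque': array([-3.23380615e-05,  2.84824035e-02, -9.17567308e-02]), 'finger_force': 0.0, 'opening': 0.999701611239511} 0.0188
```

View pics/scene0.png

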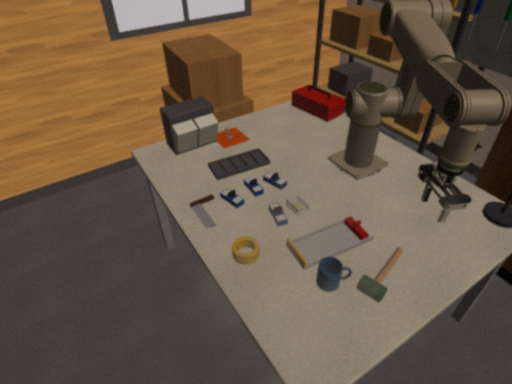

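View pics/top0.png

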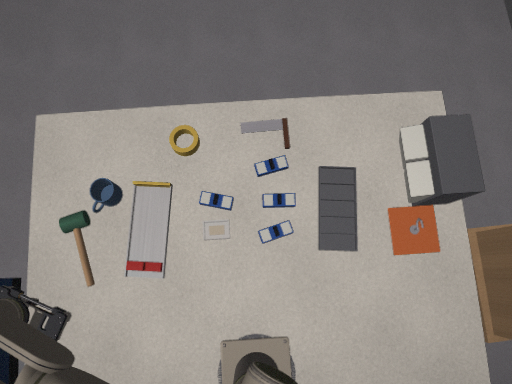

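The scene view shows four blue cassettes near (232,197), (254,185), (275,180) and (278,213). In the top view they are at (271,166), (279,200), (276,232) and (216,201), with the clear box at (217,230). The tray is at (337,209). The rack is at (150,230), with the yellow cheek at row 183 and the red stop at row 267.

```bash
cat >> h.py <<'E'
def hsv(s): return cv2.cvtColor(s['image'],cv2.COLOR_BGR2HSV)
def rect(P):
    """min-area rect of world xy points (m): centre, long-axis angle deg, long, short"""
    c,(w,h),a=cv2.minAreaRect((P[:,:2]*1000).astype(np.float32))
    if w<h: w,h,a=h,w,a+90
    return np.round([*c,(a+90)%180-90,w,h],1)
def cassettes(s,blk=True):
    """blue blobs -> closed mask -> rect on plane z=26mm, plus depth height of the case top"""
    H=hsv(s);m=cv2.inRange(H,(100,120,60),(125,255,255))
    m=cv2.morphologyEx(m,cv2.MORPH_CLOSE,np.ones((5,5)))
    C=cloud(s);out=[]
    for c in cv2.findContours(m,cv2.RETR_EXTERNAL,cv2.CHAIN_APPROX_NONE)[0]:
        if cv2.contourArea(c)<60: continue
        k=np.zeros_like(m);cv2.drawContours(k,[c],-1,255,-1)
        P=C[k>0]; 
        if abs(P[:,0].mean()-.5)>.35: continue
        top=P[(P[:,2]>.018)&(P[:,2]<.034)]; fin=P[P[:,2]>.042]
        out.append((rect(onplane(s,c,.026)), rect(top) if len(top)>5 else None, np.round(1000*np.median(top[:,2]),1) if len(top) else None, len(fin), np.round(fin.mean(0)*1000,1) if len(fin) else None, c.reshape(-1,2).mean(0).round()))
    return out
E
python3 - <<'E'
from h import *
for n in('top','scene'):
    s=shot(n);print(n)
    for o in cassettes(s): print(*o)
    H=hsv(s);C=cloud(s)
    for nm,lo,hi in(('yellow',(20,120,80),(33,255,255)),('red',(0,170,90),(6,255,255))):
        m=cv2.inRange(H,lo,hi)
        if nm=='red': m|=cv2.inRange(H,(174,170,90),(180,255,255))
        for c in cv2.findContours(m,cv2.RETR_EXTERNAL,cv2.CHAIN_APPROX_NONE)[0]:
            if cv2.contourArea(c)<40: continue
            k=np.zeros_like(m);cv2.drawContours(k,[c],-1,255,-1);P=C[k>0]
            print(nm,c.reshape(-1,2).mean(0).round(),rect(P),np.percentile(P[:,2]*1000,[5,50,95]).round(1))
s=shot('top');C=cloud(s)
for uv in((337,190),(337,230),(150,200),(150,250),(300,100)): print(uv,C[uv[1],uv[0]].round(4))
im=s['image'];cv2.imwrite('pics/top1.png',cv2.resize(im[150:285,110:370],None,fx=3,fy=3,interpolation=cv2.INTER_CUBIC))
E
```

```text
top
[441.8 -93.3 -74.4  59.2  41.9] [441.6 -93.  -74.5  58.9  42. ] 25.5 41 [440.6 -90.9  49.3] [277. 232.]
[545.3 -93.4  86.3  73.2  40.7] [545.4 -93.   88.2  73.6  41. ] 25.5 42 [ 534.6 -105.   107.5] [275. 202.]
[560.  107.2  76.2  64.3  42.5] [560.2 107.2  76.1  64.8  42.4] 25.2 39 [552.1  97.7  79.9] [214. 201.]
[ 669.  -105.9  -77.3   67.1   42.4] [ 669.7 -105.7  -76.9   67.1   42.9] 24.9 34 [655.7 -90.9  84.7] [274. 166.]
yellow [151. 184.] [507.2 165.9  51.  484.7  70.2] [19.6 38.8 43.4]
yellow [184. 140.] [565.8 130.   18.5 534.9  96.2] [-2.9 39.  47.7]
red [153. 266.] [351.9 313.4  86.7  50.2  22.3] [28.7 33.2 38.1]
red [135. 266.] [348.7 198.5  86.8 399.4  22.4] [29.  34.2 61. ]
scene
yellow [247. 249.] [778.  203.3  57.5  97.5  95.2] [12.3 43.  47.4]
red [357. 226.] [ 739.8  648.9   38.2 1052.8   88.7] [29.6 33.1 57.9]
red [322. 100.] [ 391.   197.7   51.5 2145.   311. ] [ 25.9  96.5 101.8]
(337, 190) [ 0.5685 -0.3116  0.0104]
(337, 230) [ 0.4336 -0.2982  0.0036]
(150, 200) [0.5766 0.3271 0.0022]
(150, 250) [0.4068 0.328  0.0072]
(300, 100) [ 0.9105 -0.2184 -0.0013]
```

View pics/top1.png

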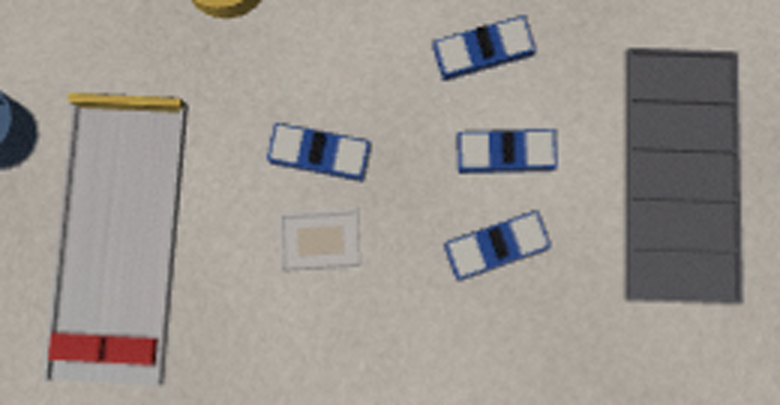

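The crop confirms four cassettes, each with a black fin in the middle. The rack stop is near fully open, and the tray has five empty compartments. Next I'll refine the poses using both views.

```bash
cat >> h.py <<'E'
def blobs(m,amin):
    for c in cv2.findContours(m,cv2.RETR_EXTERNAL,cv2.CHAIN_APPROX_NONE)[0]:
        if cv2.contourArea(c)>=amin:
            k=np.zeros_like(m);cv2.drawContours(k,[c],-1,255,-1);yield c,k
def cass(s):
    """per cassette: case rect on z=26 from blue+white contour, fin-top centroid pixel"""
    H=hsv(s);b=cv2.inRange(H,(100,110,50),(125,255,255));C=cloud(s);Z=C[...,2]
    nb=cv2.dilate(b,np.ones((3,3)))
    w=((Z>.017)&(Z<.033)).astype(np.uint8)*255
    fin=cv2.inRange(H,(0,0,0),(180,255,45))
    out=[]
    for c,k in blobs(cv2.morphologyEx(b,cv2.MORPH_CLOSE,np.ones((5,5))),40):
        ctr=np.median(C[k>0],0)
        if not(.3<ctr[0]<.85 and abs(ctr[1])<.45) or ctr[2]>.045 : continue
        R=np.hypot(*(C[...,:2]-ctr[:2]).transpose(2,0,1))<.075
        n,l,st,ce=cv2.connectedComponentsWithStats(((w>0)&R).astype(np.uint8))
        j=1+st[1:,4].argmax();P=onplane(s,np.argwhere(l==j)[:,::-1],.0255)
        fm=(fin>0)&R&(Z>.03);n2,l2,st2,ce2=cv2.connectedComponentsWithStats(fm.astype(np.uint8))
        f=None
        if n2>1: f=ce2[1+st2[1:,4].argmax()]
        ev=np.linalg.eigh(np.cov(P[:,:2].T))[1][:,1]
        out.append(dict(rect=rect(P),mean=(P.mean(0)*1000).round(1),pca=round(np.degrees(np.arctan2(ev[1],ev[0]))%180,1),z=round(1000*np.median(Z[l==j]),1),fin=None if f is None else (onplane(s,[f],.048)[0]*1000).round(1),finpx=f))
    return out
def tri(sa,ua,sb,ub):
    Ps=[]
    for s in(sa,sb): Ps.append(np.linalg.inv(s['T'])[:3])
    X=cv2.triangulatePoints(Ps[0],Ps[1],pts(sa,[ua]).T,pts(sb,[ub]).T)
    return (X[:3]/X[3]).ravel()
E
python3 - <<'E'
from h import *
t=shot('top');sc=shot('scene');A=cass(t);B=cass(sc)
for o in A+B: print({k:v for k,v in o.items()})
for a in A:
    if a['fin'] is None: continue
    b=[b for b in B if b['fin'] is not None and np.hypot(*(a['fin']-b['fin'])[:2])<30]
    if b: print('tri',(tri(t,a['finpx'],sc,b[0]['finpx'])*1000).round(1))
for n,s in(('top',t),('scene',sc)):
    H=hsv(s);C=cloud(s);Z=C[...,2]
    y=cv2.inRange(H,(18,90,60),(35,255,255))
    y[~((Z>.034)&(Z<.043)&(C[...,1]>.2))]=0
    r=(cv2.inRange(H,(0,150,60),(8,255,255))|cv2.inRange(H,(172,150,60),(180,255,255)))
    r[~((C[...,1]>.2)&(C[...,0]>.2))]=0
    r1=r.copy();r1[~((Z>.026)&(Z<.038))]=0; r2=r.copy();r2[Z<.045]=0
    g=cv2.inRange(H,(0,0,20),(180,70,110));g[~((C[...,1]<-.2)&(C[...,1]>-.42)&(C[...,0]>.25)&(C[...,0]<.75)&(Z<.04))]=0
    g=cv2.morphologyEx(g,cv2.MORPH_OPEN,np.ones((3,3)))
    for nm,m,z in(('cheek',y,.04),('stop',r1,.033),('stopfin',r2,.057),('tray',g,.022)):
        uv=np.argwhere(m)[:,::-1]
        if len(uv)<4: print(n,nm,len(uv));continue
        print(n,nm,len(uv),'rect',rect(onplane(s,uv,z)),'zmed',(1000*np.median(Z[m>0])).round(1),'z95',(1000*np.percentile(Z[m>0],95)).round(1))
E
```

```text
{'rect': array([440.8, -91. , -74.4, 109.8,  44.3]), 'mean': array([440.5, -90.7,  25.5]), 'pca': np.float64(105.7), 'z': np.float64(25.9), 'fin': array([441.8, -89.2,  48. ]), 'finpx': array([275.51724138, 230.37931034])}
{'rect': array([ 546. , -110.6,   86.3,  107.4,   44.1]), 'mean': array([ 544.9, -110.9,   25.5]), 'pca': np.float64(88.3), 'z': np.float64(25.6), 'fin': array([ 545.3, -108.7,   48. ]), 'finpx': array([279. , 198.5])}
{'rect': array([558.3,  99.9,  74.9, 110.3,  44.5]), 'mean': array([557.8,  99.7,  25.5]), 'pca': np.float64(75.0), 'z': np.float64(25.8), 'fin': array([558. , 100.5,  48. ]), 'finpx': array([215.12121212, 198.72727273])}
{'rect': array([666.7, -93.4, -77.9, 110.2,  45. ]), 'mean': array([665.8, -93.4,  25.5]), 'pca': np.float64(102.1), 'z': np.float64(25.6), 'fin': array([665.6, -91.8,  48. ]), 'finpx': array([271.06060606, 163.48484848])}
top cheek 165 rect [695.7 254.7 -40.4 253.8 107. ] zmed 39.4 z95 42.7
top stop 230 rect [355.7 342.7  83.9 112.1  25.6] zmed 33.1 z95 36.8
top stopfin 36 rect [356.5 341.4  -0.7  22.4  12.8] zmed 58.1 z95 60.5
top tray 3133 rect [ 508.1 -304.1   -5.8  282.9  124.5] zmed 6.1 z95 22.0
scene cheek 152 rect [704.1 259.  -38.  257.7 112.8] zmed 39.5 z95 42.7
scene stop 146 rect [358.7 348.8  84.4 115.5  31.2] zmed 33.0 z95 36.5
scene stopfin 27 rect [  15.3 -109.1   57.5 1169.2  124. ] zmed 55.3 z95 1012.4
scene tray 1085 rect [ 515.5 -291.2   -6.2  293.5  157.9] zmed 8.2 z95 22.9
```

```bash
cat >> h.py <<'E'
def plan(x,y,z,phi,open_=None):
    """print yaw turn, then shift in tool axes after the turn (mm), for TCP target (m, deg of tool y)"""
    s=arm.state();R=s['tcp_rot'];p=s['ee_pos']
    psi=np.degrees(np.arctan2(R[1,1],R[0,1]));a=-((phi-psi+90)%180-90)
    R2=R@cv2.Rodrigues(np.array([0,0,np.radians(a)]))[0]
    d=R2.T@(np.array([x,y,z])-p)
    print('now',(p*1000).round(1),'yaw',round(psi,1),'tilt',R[2,:2].round(4),'| turn',round(a,2),'shift mm',(d*1000).round(1),'F',s['force'].round(2),'t',s['clock'],'open',(s['opening']*93).round(1),'ff',round(s['finger_force'],1),'j6',s['joints'][5].round(0))
E
python3 - <<'E'
from h import *
t=shot('top');sc=shot('scene')
H=hsv(sc);C=cloud(sc)
for uv in((232,197),(254,185),(275,180),(278,213)): print(uv,C[uv[1],uv[0]].round(3),H[uv[1],uv[0]])
for n,s in(('top',t),('scene',sc)):
    H=hsv(s);C=cloud(s);Z=C[...,2]
    y=cv2.inRange(H,(18,90,60),(35,255,255))
    y[~((Z>.034)&(Z<.043)&(C[...,1]>.25)&(C[...,0]<.75))]=0
    uv=np.argwhere(y)[:,::-1];print(n,'cheek',len(uv),rect(onplane(s,uv,.04)))
    fin=cv2.inRange(H,(0,0,0),(180,255,50));fin[~((Z>.04)&(Z<.055)&(np.abs(C[...,1])<.2)&(C[...,0]>.3)&(C[...,0]<.75))]=0
    _,l,st,ce=cv2.connectedComponentsWithStats(fin)
    L=[(ce[j],(onplane(s,[ce[j]],.05)[0]*1000).round(0)) for j in range(1,len(st)) if st[j,4]>8];print([ (a.round(1),b) for a,b in L])
    if n=='top':LT=L
for a,b in LT:
    for c,d in L:
        if np.hypot(*(b-d)[:2])<25: print('tri',(tri(t,a,sc,c)*1000).round(1))
plan(.4412,-.0900,.12,105.6)
E
```

```text
(232, 197) [ 0.669 -0.087  0.021] [113 157  73]
(254, 185) [ 0.55  -0.096  0.029] [113 150  75]
(275, 180) [ 0.45  -0.075  0.027] [113 135  83]
(278, 213) [0.565 0.111 0.027] [119  61  84]
top cheek 106 [626.7 313.6  83.6 122.9  10.9]
[(array([271.2, 163.3]), array([666., -92.,  50.])), (array([215.2, 198.6]), array([558., 100.,  50.])), (array([279. , 198.6]), array([ 545., -108.,   50.])), (array([275.8, 230.6]), array([441., -90.,  50.]))]
scene cheek 88 [630.  317.7  82.3 130.3  13.2]
[(array([274.5, 175.5]), array([450., -80.,  50.])), (array([252.8, 181.2]), array([554., -99.,  50.])), (array([231.2, 192.6]), array([673., -84.,  50.]))]
tri [668.2 -92.8  41.8]
tri [ 546.8 -109.7   40. ]
tri [441.7 -90.6  39.6]Traceback (most recent call last):
  File "<stdin>", line 17, in <module>
  File "h.py", line 74, in plan
    print('now',(p*1000).round(1),'yaw',round(psi,1),'tilt',R[2,:2].round(4),'| turn',round(a,2),'shift mm',(d*1000).round(1),'F',s['force'].round(2),'t',s['clock'],'open',(s['opening']*93).round(1),'ff',round(s['finger_force'],1),'j6',s['joints'][5].round(0))
                                                                                                                                                                            ^^^^^^^^^^^^^^^^^^^^^^^
AttributeError: 'float' object has no attribute 'round'
```

```bash
sed -i "s/(s\['opening'\]\*93).round(1)/round(s['opening']*93,1)/; s/s\['joints'\]\[5\].round(0)/round(float(s['joints'][5]))/; s/round(s\['finger_force'\],1)/round(float(s['finger_force']),1)/" h.py; python3 -c "
from h import *
plan(.4412,-.0900,.12,105.6)"
```

```text
now [250.5 545.1 218.5] yaw 65.3 tilt [ 0.     -0.0002] | turn -40.28 shift mm [ -12.9 -663.    98.6] F [-0.5  -0.99 -1.25] t 0.45 open 92.9 ff 0.0 j6 -5
```

>>> servo_tool(series=[[[0,0,0],[0,0,-6.71]],[[0,0,0],[0,0,-6.71]],[[0,0,0],[0,0,-6.71]],[[0,0,0],[0,0,-6.71]],[[0,0,0],[0,0,-6.71]]], claw=0.04)

```text
clock: 0.87
ee_pos: [0.2506, 0.5452, 0.2186]
tcp_rot: [[-0.987, -0.16, 0.0], [-0.16, 0.987, -0.0], [-0.0, -0.0, -1.0]]
force: [-0.5, -0.3, -1.2]
opening: 0.694
finger_force: 0.0
```

>>> servo_tool(series=[[[0,0,0],[0,0,-6.71]],[[0,-0.035,0],[0,0,0]],[[0,-0.035,0],[0,0,0]],[[0,-0.035,0],[0,0,0]],[[0,-0.035,0],[0,0,0]]])

```text
clock: 1.28
ee_pos: [0.2882, 0.409, 0.2184]
tcp_rot: [[-0.963, -0.269, 0.0], [-0.269, 0.963, -0.0], [0.0, -0.0, -1.0]]
force: [0.4, -0.5, 0.4]
opening: 0.435
finger_force: 0.0
```

>>> servo_tool(series=[[[0,-0.035,0],[0,0,0]],[[0,-0.035,0],[0,0,0]],[[0,-0.035,0],[0,0,0]],[[0,-0.035,0],[0,0,0]],[[0,-0.035,0],[0,0,0]]])

```text
clock: 1.7
ee_pos: [0.3352, 0.2403, 0.2188]
tcp_rot: [[-0.963, -0.269, 0.001], [-0.269, 0.963, 0.0], [-0.001, 0.0, -1.0]]
force: [0.8, 0.5, 0.2]
opening: 0.43
finger_force: 0.0
```

>>> servo_tool(series=[[[0,-0.035,0],[0,0,0]],[[0,-0.035,0],[0,0,0]],[[0,-0.035,0],[0,0,0]],[[0,-0.035,0],[0,0,0]],[[0,-0.035,0],[0,0,0]]])

```text
clock: 2.12
ee_pos: [0.3823, 0.0715, 0.219]
tcp_rot: [[-0.963, -0.269, 0.001], [-0.269, 0.963, 0.0], [-0.001, -0.0, -1.0]]
force: [0.6, 0.1, 0.6]
opening: 0.43
finger_force: 0.0
```

>>> servo_tool(series=[[[0,-0.035,0],[0,0,0]],[[0,-0.035,0],[0,0,0]],[[-0.006,-0.033,0],[0,0,0]],[[0,0,0],[0,0,0]],[[0,0,0],[0,0,0]]])

```text
clock: 2.53
ee_pos: [0.4157, -0.0258, 0.2186]
tcp_rot: [[-0.964, -0.265, -0.0], [-0.265, 0.964, 0.0], [0.0, 0.0, -1.0]]
force: [-0.1, 1.2, -0.0]
opening: 0.435
finger_force: 0.0
```

```bash
python3 -c "
from h import *
plan(.4412,-.0900,.12,105.6)"
```

```text
now [415.7 -25.8 218.6] yaw 105.4 tilt [0.0003 0.0003] | turn -0.23 shift mm [ -7.3 -68.7  98.6] F [-0.14  1.21 -0.02] t 2.5333 open 40.5 ff 0.0 j6 -116
```

>>> servo_tool(series=[[[0,0,0],[0,0,7]],[[0,0,0],[0,0,7]],[[0,0,0],[0,0,7]],[[0,0,0],[0,0,7]],[[0,0,0],[0,0,7]]])

```text
clock: 2.95
ee_pos: [0.4152, -0.023, 0.2187]
tcp_rot: [[-0.942, 0.337, 0.0], [0.337, 0.942, 0.0], [0.0, 0.0, -1.0]]
force: [0.2, -0.6, 0.9]
opening: 0.432
finger_force: 0.0
```

>>> servo_tool(series=[[[0,0,0],[0,0,7]],[[0,0,0],[0,0,7]],[[0,0,0],[0,0,7]],[[0,0,0],[0,0,7]],[[0,0,0],[0,0,7]]])

```text
clock: 3.37
ee_pos: [0.4153, -0.023, 0.2187]
tcp_rot: [[-0.578, 0.816, 0.0], [0.816, 0.578, 0.0], [0.0, 0.0, -1.0]]
force: [0.4, -0.8, 0.4]
opening: 0.43
finger_force: 0.0
```

>>> servo_tool(series=[[[0,0,0],[0,0,7]],[[0,0,0],[0,0,7]],[[0,0,0],[0,0,7]],[[0,0,0],[0,0,7]],[[0,0,0],[0,0,7]]])

```text
clock: 3.78
ee_pos: [0.4153, -0.023, 0.2187]
tcp_rot: [[-0.006, 1.0, 0.0], [1.0, 0.006, 0.0], [0.0, 0.0, -1.0]]
force: [-0.0, -0.0, 0.2]
opening: 0.426
finger_force: 0.0
```

>>> servo_tool(series=[[[0,0,0],[0,0,7]],[[0,0,0],[0,0,7]],[[0,0,0],[0,0,7]],[[0,0,0],[0,0,7]],[[0,0,0],[0,0,7]]])

```text
clock: 4.2
ee_pos: [0.4153, -0.023, 0.2188]
tcp_rot: [[0.569, 0.823, 0.0], [0.823, -0.569, 0.0], [0.0, -0.0, -1.0]]
force: [0.5, -0.2, -0.3]
opening: 0.429
finger_force: 0.0
```

>>> servo_tool(series=[[[0,0,0],[0,0,7]],[[0,0,0],[0,0,7]],[[0,0,0],[0,0,7]],[[0,0,0],[0,0,7]],[[0,0,0],[0,0,7]]])

```text
clock: 4.62
ee_pos: [0.4153, -0.023, 0.2187]
tcp_rot: [[0.938, 0.347, 0.0], [0.347, -0.938, 0.0], [0.0, -0.0, -1.0]]
force: [-0.9, 0.3, -0.4]
opening: 0.429
finger_force: 0.0
```

>>> servo_tool(series=[[[0,0,0],[0,0,4.8]],[[0.0036,0.034,0],[0,0,0]],[[0.0036,0.0347,0],[0,0,0]],[[0,0,0],[0,0,0]],[[0,0,0],[0,0,0]]])

```text
clock: 5.03
ee_pos: [0.4412, -0.0884, 0.2185]
tcp_rot: [[0.963, 0.271, -0.001], [0.271, -0.963, 0.001], [-0.0, -0.001, -1.0]]
force: [0.4, 0.7, 0.0]
opening: 0.432
finger_force: 0.0
```

```bash
python3 -c "
from h import *
plan(.4412,-.0900,.12,105.6)
for o in cass(shot('top')): print(o)"
```

```text
now [441.2 -88.4 218.5] yaw -74.3 tilt [-0.0004 -0.0007] | turn 0.13 shift mm [-0.4  1.7 98.5] F [0.4  0.66 0.05] t 5.0333 open 40.2 ff 0.0 j6 56
{'rect': array([558.3,  99.9,  74.9, 110.3,  44.5]), 'mean': array([557.8,  99.3,  25.5]), 'pca': np.float64(74.9), 'z': np.float64(25.4), 'fin': array([558.2, 100.3,  48. ]), 'finpx': array([215.1875, 198.6875])}
{'rect': array([ 672.8, -125.4,   13. ,   46.9,   44.7]), 'mean': array([ 673.7, -125.6,   25.5]), 'pca': np.float64(57.9), 'z': np.float64(25.6), 'fin': array([667.9, -91.5,  48. ]), 'finpx': array([270.93103448, 162.82758621])}
```

>>> servo_tool(series=[[[0,0.0016,0.04],[0,0,0]],[[0,0,0.04],[0,0,0]],[[0,0,0.04],[0,0,0]],[[0,0,0.035],[0,0,0]],[[0,0,0.02],[0,0,0]]])

```text
clock: 5.5
ee_pos: [0.4386, -0.0874, 0.0395]
tcp_rot: [[0.962, 0.274, -0.005], [0.274, -0.962, 0.002], [-0.004, -0.003, -1.0]]
force: [-0.6, -0.2, -0.8]
opening: 0.43
finger_force: 0.0
```

>>> servo_tool(series=[[[0,0,0.0125],[0,0,0]],[[0,0,0],[0,0,0]],[[0,0,0],[0,0,0]],[[0,0,0],[0,0,0]]])

```text
clock: 5.83
ee_pos: [0.4424, -0.0895, 0.0325]
tcp_rot: [[0.962, 0.273, 0.002], [0.273, -0.962, -0.0], [0.001, 0.001, -1.0]]
force: [0.1, 0.3, 0.5]
opening: 0.427
finger_force: 0.0
```

>>> servo_tool(series=[[[0,0,0],[0,0,0]],[[0,0,0],[0,0,0]],[[0,0,0],[0,0,0]],[[0,0,0],[0,0,0]],[[0,0,0],[0,0,0]]], claw=0.0, squeeze=40)

```text
clock: 6.25
ee_pos: [0.4421, -0.0906, 0.0317]
tcp_rot: [[0.962, 0.272, 0.001], [0.272, -0.962, -0.001], [0.001, 0.001, -1.0]]
force: [0.5, -0.4, 3.0]
opening: 0.129
finger_force: 40.2
```

>>> servo_tool(series=[[[0,0,0],[0,0,0]],[[0,0,0],[0,0,0]],[[0,0,0],[0,0,0]],[[0,0,0],[0,0,0]],[[0,0,0],[0,0,0]]])

```text
clock: 6.67
ee_pos: [0.4421, -0.0906, 0.0317]
tcp_rot: [[0.962, 0.272, 0.001], [0.272, -0.962, -0.001], [0.001, 0.001, -1.0]]
force: [-0.1, -3.4, 5.4]
opening: 0.125
finger_force: 40.0
```

>>> servo_tool(series=[[[0,0,-0.02],[0,0,0]],[[0,0,-0.035],[0,0,0]],[[0,0,-0.035],[0,0,0]],[[0,0,-0.035],[0,0,0]],[[0,0,-0.015],[0,0,0]]])

```text
clock: 7.08
ee_pos: [0.4426, -0.0901, 0.1749]
tcp_rot: [[0.962, 0.272, 0.003], [0.272, -0.962, -0.001], [0.003, 0.001, -1.0]]
force: [1.9, -0.9, -3.6]
opening: 0.123
finger_force: 40.0
```

>>> servo_tool(series=[[[0,0,0],[0,0,0]],[[0,0,0],[0,0,0]],[[0,0,0],[0,0,0]],[[0,0,0],[0,0,0]],[[0,0,0],[0,0,0]]])

```text
clock: 7.5
ee_pos: [0.4402, -0.0896, 0.1687]
tcp_rot: [[0.962, 0.272, -0.004], [0.272, -0.962, 0.001], [-0.003, -0.002, -1.0]]
force: [-1.3, -0.0, -4.3]
opening: 0.126
finger_force: 40.0
```

>>> servo_tool(series=[[[0,0,0],[0,0,0]]])

```text
clock: 7.58
ee_pos: [0.4407, -0.0898, 0.1695]
tcp_rot: [[0.962, 0.272, -0.003], [0.272, -0.962, 0.001], [-0.002, -0.002, -1.0]]
force: [-0.2, 0.4, -5.5]
opening: 0.126
finger_force: 40.0
```

>>> servo_tool(series=[[[0,0,0],[0,0,0]]])

```text
clock: 7.67
ee_pos: [0.4411, -0.0899, 0.1702]
tcp_rot: [[0.962, 0.272, -0.002], [0.272, -0.962, 0.001], [-0.001, -0.001, -1.0]]
force: [-0.1, 0.2, -3.9]
opening: 0.126
finger_force: 40.0
```

>>> servo_tool(series=[[[0,0,0],[0,0,0]]])

```text
clock: 7.75
ee_pos: [0.4414, -0.09, 0.1707]
tcp_rot: [[0.962, 0.272, -0.001], [0.272, -0.962, 0.0], [-0.001, -0.0, -1.0]]
force: [-0.2, 0.6, -4.8]
opening: 0.125
finger_force: 40.0
```

```bash
cat >> h.py <<'E'
def heft(n=8):
    """mean outside force while snapshots tick the clock"""
    F=[]
    for i in range(n): arm.snapshot('top'); F.append(arm.state()['force'])
    F=np.array(F);print('F mean',F.mean(0).round(2),'sd',F.std(0).round(2),'grams',round(-F[:,2].mean()/9.81*1000))
E
python3 -c "
from h import *
heft()
plan(.4412,-.0900,.12,105.6)
s=shot('top','held.png')
for o in cass(s): print(o)"
```

```text
F mean [ 0.09 -0.11 -4.48] sd [0.49 0.36 0.43] grams 457
now [441.7 -90.1 171.2] yaw -74.2 tilt [0.0002 0.0001] | turn 0.17 shift mm [-0.4 -0.2 51.2] F [-0.28 -0.62 -4.63] t 8.15 open 11.6 ff 40.0 j6 56
{'rect': array([558.3, 100. ,  75.6, 110. ,  45.1]), 'mean': array([557.7,  99.5,  25.5]), 'pca': np.float64(75.1), 'z': np.float64(25.6), 'fin': array([558.4, 100.4,  48. ]), 'finpx': array([215.15151515, 198.60606061])}
{'rect': array([665.8, -93.7, -77.2, 109.7,  46.3]), 'mean': array([665.9, -93.5,  25.5]), 'pca': np.float64(102.5), 'z': np.float64(25.6), 'fin': array([665.9, -91.7,  48. ]), 'finpx': array([271.03030303, 163.42424242])}
```

View pics/held.png

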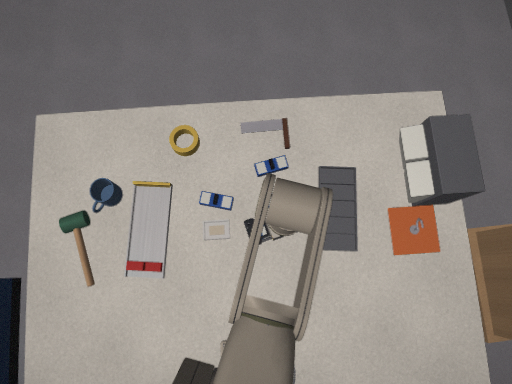

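The held cassette is clear of the table at about (262,230). The rest of the scene is unchanged. It weighs about 457 g, so it goes in the tray.

```bash
python3 -c "
from h import *
plan(.3967,-.2928,.15,84.2)"
```

```text
now [441.6 -90.1 171.2] yaw -74.2 tilt [0.0001 0.0001] | turn 21.57 shift mm [-24.2 206.2  21.2] F [ 0.39 -0.49 -4.01] t 8.2 open 11.9 ff 40.0 j6 56
```

>>> servo_tool(series=[[[0,0,0],[0,0,7]],[[0,0,0],[0,0,7]],[[0,0,0],[0,0,7]],[[0,0.02,0],[0,0,0.57]],[[-0.004,0.035,0],[0,0,0]]])

```text
clock: 8.62
ee_pos: [0.433, -0.1428, 0.1712]
tcp_rot: [[0.995, -0.099, 0.001], [-0.099, -0.995, 0.001], [0.001, -0.001, -1.0]]
force: [0.9, -0.5, -4.9]
opening: 0.127
finger_force: 40.0
```

>>> servo_tool(series=[[[-0.004,0.035,0],[0,0,0]],[[-0.004,0.035,0],[0,0,0]],[[-0.004,0.035,0],[0,0,0]],[[-0.004,0.03,0],[0,0,0]],[[-0.004,0.0162,0.021],[0,0,0]]])

```text
clock: 9.03
ee_pos: [0.3985, -0.2982, 0.1546]
tcp_rot: [[0.995, -0.103, 0.006], [-0.103, -0.995, -0.007], [0.007, 0.006, -1.0]]
force: [0.8, -0.8, -3.6]
opening: 0.125
finger_force: 40.0
```

>>> servo_tool(series=[[[0,0,0],[0,0,0]],[[0,0,0],[0,0,0]],[[0,0,0],[0,0,0]],[[0,0,0],[0,0,0]],[[0,0,0],[0,0,0]]])

```text
clock: 9.45
ee_pos: [0.3979, -0.2924, 0.151]
tcp_rot: [[0.995, -0.1, 0.001], [-0.1, -0.995, -0.001], [0.001, 0.001, -1.0]]
force: [0.7, -0.4, -3.9]
opening: 0.124
finger_force: 40.0
```

>>> servo_tool(series=[[[0,0,0],[0,0,0]],[[0,0,0],[0,0,0]],[[0,0,0],[0,0,0]],[[0,0,0],[0,0,0]],[[0,0,0],[0,0,0]]])

```text
clock: 9.87
ee_pos: [0.3972, -0.2928, 0.1502]
tcp_rot: [[0.995, -0.101, 0.0], [-0.101, -0.995, -0.0], [0.0, 0.0, -1.0]]
force: [0.2, -0.4, -3.8]
opening: 0.128
finger_force: 40.0
```

```bash
python3 -c "
from h import *
plan(.3967,-.2928,.15,84.2)
s=shot('top','over_tray.png');sc=shot('scene')
cv2.imwrite('pics/ot.png',np.hstack([cv2.resize(s['image'][150:270,230:400],(510,360),interpolation=cv2.INTER_CUBIC),cv2.resize(sc['image'][120:240,190:285],(285,360),interpolation=cv2.INTER_CUBIC)]))"
```

```text
now [ 397.2 -292.8  150.2] yaw -95.8 tilt [0.0001 0.0001] | turn 0.02 shift mm [-0.5  0.1  0.2] F [ 0.21 -0.43 -3.79] t 9.8667 open 11.9 ff 40.0 j6 53
```

View pics/ot.png

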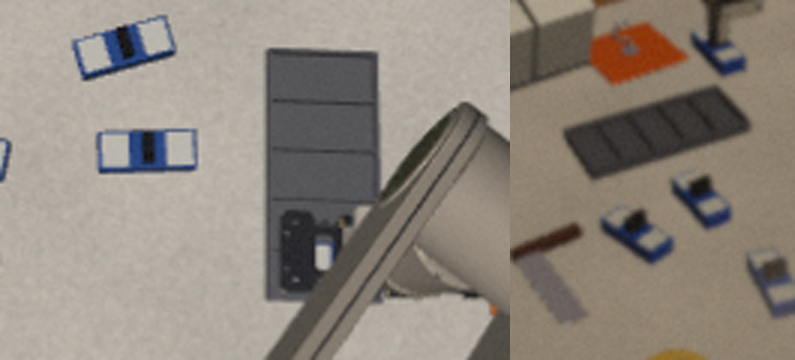

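The held cassette is over the end compartment, at crop (322,255), and parallel to it. Lowering.

>>> servo_tool(series=[[[0,0,0.03],[0,0,0]],[[0,0,0.03],[0,0,0]],[[0,0,0.02],[0,0,0]],[[0,0,0.01],[0,0,0]],[[0,0,0],[0,0,0]]])

```text
clock: 10.38
ee_pos: [0.3954, -0.2913, 0.0574]
tcp_rot: [[0.995, -0.101, -0.004], [-0.101, -0.995, 0.004], [-0.004, -0.003, -1.0]]
force: [0.3, 0.2, -3.9]
opening: 0.125
finger_force: 40.0
```

>>> servo_tool(series=[[[0,0,0],[0,0,0]],[[0,0,0],[0,0,0]],[[0,0,0.005],[0,0,0]],[[0,0,0.005],[0,0,0]],[[0,0,0.005],[0,0,0]]])

```text
clock: 10.8
ee_pos: [0.3977, -0.2934, 0.0457]
tcp_rot: [[0.995, -0.101, 0.001], [-0.101, -0.995, -0.001], [0.001, 0.001, -1.0]]
force: [-0.2, 0.3, -5.9]
opening: 0.125
finger_force: 40.0
```

>>> servo_tool(series=[[[0,0,0.003],[0,0,0]],[[0,0,0.0025],[0,0,0]],[[0,0,0],[0,0,0]],[[0,0,0],[0,0,0]],[[0,0,0],[0,0,0]]])

```text
clock: 11.22
ee_pos: [0.3972, -0.2929, 0.0398]
tcp_rot: [[0.995, -0.101, 0.0], [-0.101, -0.995, -0.0], [0.0, 0.0, -1.0]]
force: [-0.0, 0.1, -4.6]
opening: 0.127
finger_force: 40.0
```

Free inside the compartment, 2 mm above the floor. Seat it, release and lift.

>>> servo_tool(series=[[[0,0,0.002],[0,0,0]],[[0,0,0],[0,0,0]],[[0,0,0],[0,0,0]],[[0,0,0],[0,0,0]]])

```text
clock: 11.55
ee_pos: [0.3972, -0.293, 0.0377]
tcp_rot: [[0.995, -0.101, 0.0], [-0.101, -0.995, -0.0], [0.0, 0.0, -1.0]]
force: [0.5, -0.3, -4.8]
opening: 0.127
finger_force: 40.0
```

>>> servo_tool(series=[[[0,0,0],[0,0,0]],[[0,0,0],[0,0,0]],[[0,0,0],[0,0,0]],[[0,0,0],[0,0,0]],[[0,0,0],[0,0,0]]], claw=0.04)

```text
clock: 11.97
ee_pos: [0.3973, -0.293, 0.0379]
tcp_rot: [[0.995, -0.101, 0.0], [-0.101, -0.995, -0.0], [0.0, 0.0, -1.0]]
force: [-0.1, -0.6, 0.1]
opening: 0.413
finger_force: 0.0
```

>>> servo_tool(series=[[[0,0,-0.02],[0,0,0]],[[0,0,-0.03],[0,0,0]],[[0,0,-0.035],[0,0,0]],[[0,0,-0.03],[0,0,0]],[[0,0,-0.005],[0,0,0]]])

```text
clock: 12.38
ee_pos: [0.3996, -0.2951, 0.1642]
tcp_rot: [[0.995, -0.101, 0.007], [-0.101, -0.995, -0.006], [0.007, 0.005, -1.0]]
force: [1.4, -0.0, -0.1]
opening: 0.428
finger_force: 0.0
```

```bash
python3 -c "
from h import *
plan(.4412,-.0900,.12,105.6)
for o in cass(shot('top')): print(o)
plan(.546,-.1100,.16,87.3)"
```

```text
now [ 399.6 -295.1  164.2] yaw -95.8 tilt [0.0074 0.0055] | turn -21.39 shift mm [  95.  -186.7   43.2] F [ 1.44 -0.04 -0.07] t 12.3833 open 39.8 ff 0.0 j6 53
{'rect': array([ 546. , -110.6,   86.3,  107.5,   44.1]), 'mean': array([ 545.1, -110.3,   25.5]), 'pca': np.float64(88.8), 'z': np.float64(25.5), 'fin': array([ 544.9, -108.5,   48. ]), 'finpx': array([278.96551724, 198.62068966])}
{'rect': array([558.3,  99.9,  74.9, 110.3,  44.5]), 'mean': array([557.7,  99.6,  25.5]), 'pca': np.float64(75.2), 'z': np.float64(25.6), 'fin': array([558.1, 100.4,  48. ]), 'finpx': array([215.16129032, 198.70967742])}
{'rect': array([666.5, -93.5, -78. , 110.2,  45.6]), 'mean': array([665.7, -93.4,  25.5]), 'pca': np.float64(102.4), 'z': np.float64(25.5), 'fin': array([665.6, -91.2,  48. ]), 'finpx': array([270.9, 163.5])}
now [ 399.4 -294.9  162.7] yaw -95.8 tilt [0.0066 0.0049] | turn -3.09 shift mm [ 137.7 -191.6    2.6] F [ 0.95 -0.5   1.4 ] t 12.4333 open 40.2 ff 0.0 j6 53
```

>>> servo_tool(series=[[[0,0,0],[0,0,-3.8]],[[0.0236,-0.0314,0],[0,0,0]],[[0.0236,-0.0314,0],[0,0,0]],[[0.0236,-0.0314,0],[0,0,0]],[[0.0236,-0.0314,0],[0,0,0]]])

```text
clock: 12.85
ee_pos: [0.4959, -0.1691, 0.1561]
tcp_rot: [[0.999, -0.036, -0.002], [-0.036, -0.999, 0.001], [-0.002, -0.001, -1.0]]
force: [1.0, -0.6, 0.0]
opening: 0.43
finger_force: 0.0
```

>>> servo_tool(series=[[[0.0236,-0.0314,0],[0,0,0]],[[0.0236,-0.0314,0],[0,0,0]],[[0,0,0],[0,0,0]],[[0,0,0],[0,0,0]],[[0,0,0],[0,0,0]]])

```text
clock: 13.27
ee_pos: [0.5443, -0.1093, 0.1561]
tcp_rot: [[0.999, -0.034, -0.002], [-0.034, -0.999, 0.0], [-0.002, -0.0, -1.0]]
force: [-0.0, -0.6, -0.7]
opening: 0.43
finger_force: 0.0
```

>>> servo_tool(series=[[[0,0,0],[0,0,0]],[[0,0,0],[0,0,0]],[[0,0,0],[0,0,0]],[[0,0,0],[0,0,0]],[[0,0,0],[0,0,0]]])

```text
clock: 13.68
ee_pos: [0.545, -0.1101, 0.1578]
tcp_rot: [[0.999, -0.036, 0.0], [-0.036, -0.999, -0.0], [0.0, 0.0, -1.0]]
force: [-0.1, -0.3, 0.1]
opening: 0.432
finger_force: 0.0
```

```bash
python3 -c "
from h import *
plan(.5454,-.1098,.0317,88)
s=shot('scene');t=shot('top')
for o in cass(t): print(o['rect'])
for n,s in(('s',s),('t',t)):
  H=hsv(s);C=cloud(s);Z=C[...,2]
  c=((abs(C[...,0]-.397)<.06)&(abs(C[...,1]+.293)<.08)).astype(bool)
  m=(c&(Z>.024)&(Z<.04)&~((H[...,2]<45)));P=onplane(s,np.argwhere(m)[:,::-1],.032);f=c&(Z>.045)&(Z<.062)
  print(n,m.sum(),rect(P),np.median(Z[m]).round(4),f.sum(),C[f].mean(0).round(4))
"
```

```text
now [ 545.  -110.1  157.8] yaw -92.1 tilt [0.0003 0.0001] | turn -0.06 shift mm [  0.4  -0.4 126.1] F [-0.13 -0.31  0.11] t 13.6833 open 40.2 ff 0.0 j6 75
[ 391.9 -287.3   83.8  115.1   51.8]
[ 539.2 -110.    86.3  107.    30.5]
[558.3 100.   75.7 110.   45.1]
s 64 [ 414.5 -279.7   87.3  121.8   73.4] 0.0314 0 [nan nan nan]
t 416 [ 395.4 -291.9   86.1  120.    58.4] 0.0314 50 [ 0.3955 -0.2891  0.0538]<string>:10: RuntimeWarning: Mean of empty slice.
  ret = um.true_divide(
```

First cassette is seated: its top is at 31.4 mm, as expected. Grasping the second.

>>> servo_tool(series=[[[0,0,0.03],[0,0,0]],[[0,0,0.035],[0,0,0]],[[0,0,0.03],[0,0,0]],[[0,0,0.02],[0,0,0]],[[0,0,0.011],[0,0,0]]])

```text
clock: 14.2
ee_pos: [0.5429, -0.1089, 0.0282]
tcp_rot: [[0.999, -0.035, -0.004], [-0.035, -0.999, 0.001], [-0.004, -0.001, -1.0]]
force: [0.4, -0.2, -0.4]
opening: 0.431
finger_force: 0.0
```

>>> servo_tool(series=[[[0,0,0],[0,0,0]],[[0,0,0],[0,0,0]],[[0,0,0],[0,0,0]],[[0,0,0],[0,0,0]],[[0,0,0],[0,0,0]]])

```text
clock: 14.62
ee_pos: [0.5466, -0.1099, 0.0335]
tcp_rot: [[0.999, -0.035, 0.003], [-0.035, -0.999, -0.001], [0.003, 0.001, -1.0]]
force: [-0.2, 0.3, 0.7]
opening: 0.427
finger_force: 0.0
```

>>> servo_tool(series=[[[0,0,0],[0,0,0]],[[0,0,0],[0,0,0]],[[0,0,0],[0,0,0]],[[0,0,0],[0,0,0]],[[0,0,0],[0,0,0]]], claw=0.0)

```text
clock: 15.03
ee_pos: [0.5452, -0.1098, 0.0317]
tcp_rot: [[0.999, -0.035, 0.0], [-0.035, -0.999, -0.0], [0.0, 0.0, -1.0]]
force: [-0.7, 0.3, 0.6]
opening: 0.126
finger_force: 40.2
```

>>> servo_tool(series=[[[0,0,-0.02],[0,0,0]],[[0,0,-0.035],[0,0,0]],[[0,0,-0.035],[0,0,0]],[[0,0,-0.035],[0,0,0]],[[0,0,-0.01],[0,0,0]]])

```text
clock: 15.45
ee_pos: [0.5476, -0.1101, 0.1721]
tcp_rot: [[0.999, -0.035, 0.007], [-0.035, -0.999, -0.002], [0.007, 0.002, -1.0]]
force: [2.2, -1.0, -3.3]
opening: 0.123
finger_force: 40.0
```

>>> servo_tool(series=[[[0,0,0],[0,0,0]],[[0,0,0],[0,0,0]],[[0,0,0],[0,0,0]],[[0,0,0],[0,0,0]],[[0,0,0],[0,0,0]]])

```text
clock: 15.87
ee_pos: [0.5437, -0.1091, 0.1638]
tcp_rot: [[0.999, -0.035, -0.004], [-0.035, -0.999, 0.001], [-0.004, -0.001, -1.0]]
force: [-0.2, 0.8, -5.6]
opening: 0.125
finger_force: 40.0
```

>>> servo_tool(series=[[[0,0,0],[0,0,0]],[[0,0,0],[0,0,0]],[[0,0,0],[0,0,0]],[[0,0,0],[0,0,0]],[[0,0,0],[0,0,0]]])

```text
clock: 16.28
ee_pos: [0.5452, -0.1095, 0.1667]
tcp_rot: [[0.999, -0.035, 0.0], [-0.035, -0.999, -0.0], [0.0, 0.0, -1.0]]
force: [-0.9, -0.3, -6.3]
opening: 0.127
finger_force: 40.0
```

```bash
python3 -c "
from h import *
heft(10)
plan(.4524,-.2984,.15,84.2)
for o in cass(shot('top')): print(o['rect'])"
```

```text
F mean [ 0.19 -0.32 -5.58] sd [0.47 0.61 0.39] grams 569
now [ 545.2 -109.5  166.7] yaw -92.0 tilt [0.     0.0001] | turn 3.81 shift mm [-73.2 197.3  16.7] F [-0.09 -0.41 -6.24] t 16.7833 open 11.5 ff 40.0 j6 75
[ 395.3 -294.1   83.9  121.6   60.5]
[558.  100.   74.8 110.3  45. ]
```

569 g, so it goes in the tray, second compartment.

>>> servo_tool(series=[[[0,0,0],[0,0,3.8]],[[-0.0122,0.0329,0],[0,0,0]],[[-0.0122,0.0329,0],[0,0,0]],[[-0.0122,0.0329,0],[0,0,0]],[[-0.0122,0.0329,0],[0,0,0]]])

```text
clock: 17.25
ee_pos: [0.4826, -0.2365, 0.1667]
tcp_rot: [[0.995, -0.1, 0.0], [-0.1, -0.995, -0.0], [0.0, 0.0, -1.0]]
force: [-0.4, 0.5, -5.2]
opening: 0.124
finger_force: 40.0
```

>>> servo_tool(series=[[[-0.0122,0.0329,0],[0,0,0]],[[-0.0122,0.0328,0.0167],[0,0,0]],[[0,0,0],[0,0,0]],[[0,0,0],[0,0,0]],[[0,0,0],[0,0,0]]])

```text
clock: 17.67
ee_pos: [0.4524, -0.2983, 0.1498]
tcp_rot: [[0.995, -0.102, 0.0], [-0.102, -0.995, 0.001], [-0.0, -0.001, -1.0]]
force: [-0.1, 0.6, -5.3]
opening: 0.124
finger_force: 40.0
```

>>> servo_tool(series=[[[0,0,0],[0,0,0]],[[0,0,0],[0,0,0]],[[0,0,0.03],[0,0,0]],[[0,0,0.03],[0,0,0]],[[0,0,0.02],[0,0,0]]])

```text
clock: 18.08
ee_pos: [0.4526, -0.297, 0.0682]
tcp_rot: [[0.995, -0.099, -0.001], [-0.099, -0.995, 0.0], [-0.001, -0.0, -1.0]]
force: [0.0, 1.5, -5.7]
opening: 0.123
finger_force: 40.0
```

>>> servo_tool(series=[[[0,0,0],[0,0,0]],[[0,0,0],[0,0,0]],[[0,0,0],[0,0,0]],[[0,0,0],[0,0,0]],[[0,0,0],[0,0,0]]])

```text
clock: 18.5
ee_pos: [0.4539, -0.2993, 0.0722]
tcp_rot: [[0.995, -0.101, 0.003], [-0.101, -0.995, -0.002], [0.003, 0.002, -1.0]]
force: [-0.3, 0.3, -5.7]
opening: 0.127
finger_force: 40.0
```

```bash
python3 -c "
from h import *
plan(.4529,-.2985,.0377,84.2)"
```

```text
now [ 453.9 -299.3   72.2] yaw -95.8 tilt [0.0031 0.002 ] | turn 0.02 shift mm [-1.1 -0.8 34.5] F [-0.29  0.26 -5.7 ] t 18.5 open 11.8 ff 40.0 j6 57
```

>>> servo_tool(series=[[[0,0,0.012],[0,0,0]],[[0,0,0.008],[0,0,0]],[[0,0,0.005],[0,0,0]],[[0,0,0.003],[0,0,0]],[[0,0,0.002],[0,0,0]]])

```text
clock: 18.92
ee_pos: [0.4518, -0.2979, 0.0387]
tcp_rot: [[0.995, -0.101, -0.001], [-0.101, -0.995, 0.001], [-0.002, -0.001, -1.0]]
force: [0.1, 0.1, -5.7]
opening: 0.126
finger_force: 40.0
```

>>> servo_tool(series=[[[0,0,0],[0,0,0]],[[0,0,0],[0,0,0]],[[0,0,0],[0,0,0]],[[0,0,0.002],[0,0,0]],[[0,0,0],[0,0,0]]])

```text
clock: 19.33
ee_pos: [0.4525, -0.2985, 0.0379]
tcp_rot: [[0.995, -0.101, 0.0], [-0.101, -0.995, -0.0], [0.0, 0.0, -1.0]]
force: [0.0, 0.9, -5.8]
opening: 0.127
finger_force: 40.0
```

>>> servo_tool(series=[[[0,0,0],[0,0,0]],[[0,0,0],[0,0,0]],[[0,0,0],[0,0,0]]])

```text
clock: 19.58
ee_pos: [0.4525, -0.2984, 0.038]
tcp_rot: [[0.995, -0.101, 0.0], [-0.101, -0.995, -0.0], [0.0, 0.0, -1.0]]
force: [-0.3, 0.0, -6.1]
opening: 0.125
finger_force: 40.0
```

>>> servo_tool(series=[[[0,0,0],[0,0,0]],[[0,0,0],[0,0,0]],[[0,0,0],[0,0,0]],[[0,0,0],[0,0,0]],[[0,0,0],[0,0,0]]], claw=0.04)

```text
clock: 20.0
ee_pos: [0.4528, -0.2986, 0.0384]
tcp_rot: [[0.995, -0.101, 0.001], [-0.101, -0.995, -0.001], [0.001, 0.0, -1.0]]
force: [0.7, 0.3, 0.0]
opening: 0.411
finger_force: 0.0
```

>>> servo_tool(series=[[[0,0,-0.02],[0,0,0]],[[0,0,-0.03],[0,0,0]],[[0,0,-0.035],[0,0,0]],[[0,0,-0.03],[0,0,0]],[[0,0,-0.005],[0,0,0]]])

```text
clock: 20.42
ee_pos: [0.4552, -0.3006, 0.1649]
tcp_rot: [[0.995, -0.101, 0.008], [-0.101, -0.995, -0.006], [0.008, 0.005, -1.0]]
force: [0.4, -0.5, 0.9]
opening: 0.427
finger_force: 0.0
```

>>> servo_tool(series=[[[0,0,0],[0,0,0]],[[0,0,0],[0,0,0]],[[0,0,0],[0,0,0]],[[0,0,0],[0,0,0]],[[0,0,0],[0,0,0]]])

```text
clock: 20.83
ee_pos: [0.4516, -0.2977, 0.1561]
tcp_rot: [[0.995, -0.101, -0.002], [-0.101, -0.995, 0.002], [-0.003, -0.002, -1.0]]
force: [-0.3, 0.1, 0.5]
opening: 0.433
finger_force: 0.0
```

```bash
python3 -c "
from h import *
for o in cass(shot('top')): print(o['rect'],o['pca'],o['mean'],o['fin'],o['z'])
plan(.6659,-.0932,.16,102.2)"
```

```text
[558.3 100.   75.5 110.1  45. ] 75.2 [557.9  99.8  25.5] [558.2 100.3  48. ] 25.8
[666.5 -93.5 -78.  110.2  45.6] 102.4 [665.7 -93.4  25.5] [665.3 -92.   48. ] 25.2
now [ 451.8 -297.9  156.4] yaw -95.8 tilt [-0.0021 -0.0013] | turn -18.0 shift mm [ 252.6 -154.8   -3.7] F [-0.59 -0.51 -0.68] t 20.8833 open 40.2 ff 0.0 j6 57
```

>>> servo_tool(series=[[[0,0,0],[0,0,-6]],[[0,0,0],[0,0,-6]],[[0,0,0],[0,0,-6]],[[0.0315,-0.0195,0],[0,0,0]],[[0.0315,-0.0195,0],[0,0,0]]])

```text
clock: 21.3
ee_pos: [0.5053, -0.2475, 0.1574]
tcp_rot: [[0.978, 0.209, -0.001], [0.209, -0.978, 0.0], [-0.001, -0.0, -1.0]]
force: [0.2, 0.1, 0.2]
opening: 0.429
finger_force: 0.0
```

>>> servo_tool(series=[[[0.0315,-0.0195,0],[0,0,0]],[[0.0315,-0.0195,0],[0,0,0]],[[0.0315,-0.0195,0],[0,0,0]],[[0.0315,-0.0195,0],[0,0,0]],[[0.0315,-0.0195,0],[0,0,0]]])

```text
clock: 21.72
ee_pos: [0.6399, -0.1167, 0.1571]
tcp_rot: [[0.977, 0.211, -0.001], [0.211, -0.977, 0.0], [-0.001, -0.0, -1.0]]
force: [1.0, -0.1, 0.9]
opening: 0.43
finger_force: 0.0
```

>>> servo_tool(series=[[[0.0315,-0.0195,0],[0,0,0]],[[0,0,0],[0,0,0]],[[0,0,0.03],[0,0,0]],[[0,0,0.03],[0,0,0]],[[0,0,0.02],[0,0,0]]])

```text
clock: 22.13
ee_pos: [0.6644, -0.0921, 0.0743]
tcp_rot: [[0.977, 0.212, -0.003], [0.212, -0.977, 0.001], [-0.003, -0.001, -1.0]]
force: [-0.4, 0.5, -0.9]
opening: 0.43
finger_force: 0.0
```

>>> servo_tool(series=[[[0,0,0],[0,0,0]],[[0,0,0],[0,0,0]],[[0,0,0],[0,0,0]],[[0,0,0],[0,0,0]],[[0,0,0],[0,0,0]]])

```text
clock: 22.55
ee_pos: [0.6672, -0.0931, 0.0805]
tcp_rot: [[0.977, 0.211, 0.004], [0.211, -0.977, -0.001], [0.003, 0.002, -1.0]]
force: [0.1, -0.5, 0.5]
opening: 0.427
finger_force: 0.0
```

```bash
python3 -c "
from h import *
plan(.6659,-.0930,.0317,102.2)"
```

```text
now [667.2 -93.1  80.5] yaw -77.8 tilt [0.0034 0.0015] | turn -0.01 shift mm [-1.4 -0.5 48.8] F [ 0.09 -0.46  0.47] t 22.55 open 39.7 ff 0.0 j6 66
```

>>> servo_tool(series=[[[0,0,0.02],[0,0,0]],[[0,0,0.015],[0,0,0]],[[0,0,0.008],[0,0,0]],[[0,0,0.0033],[0,0,0]],[[0,0,0],[0,0,0]]])

```text
clock: 22.97
ee_pos: [0.6646, -0.0924, 0.0302]
tcp_rot: [[0.977, 0.211, -0.003], [0.211, -0.977, 0.001], [-0.002, -0.001, -1.0]]
force: [-0.9, -0.4, 0.9]
opening: 0.434
finger_force: 0.0
```

>>> servo_tool(series=[[[0,0,0],[0,0,0]],[[0,0,0],[0,0,0]],[[0,0,0],[0,0,0]],[[0,0,0],[0,0,0]],[[0,0,0],[0,0,0]]])

```text
clock: 23.38
ee_pos: [0.6662, -0.0927, 0.0323]
tcp_rot: [[0.977, 0.211, 0.001], [0.211, -0.977, -0.0], [0.001, 0.0, -1.0]]
force: [-0.5, -0.4, -0.3]
opening: 0.433
finger_force: 0.0
```

>>> servo_tool(series=[[[0,0,0],[0,0,0]],[[0,0,0],[0,0,0]],[[0,0,0],[0,0,0]],[[0,0,0],[0,0,0]],[[0,0,0],[0,0,0]]], claw=0.0)

```text
clock: 23.8
ee_pos: [0.6658, -0.093, 0.0317]
tcp_rot: [[0.977, 0.211, 0.0], [0.211, -0.977, -0.001], [0.0, 0.001, -1.0]]
force: [-0.5, -0.0, 0.4]
opening: 0.126
finger_force: 40.2
```

>>> servo_tool(series=[[[0,0,-0.02],[0,0,0]],[[0,0,-0.035],[0,0,0]],[[0,0,-0.035],[0,0,0]],[[0,0,-0.03],[0,0,0]],[[0,0,-0.01],[0,0,0]]])

```text
clock: 24.22
ee_pos: [0.668, -0.093, 0.1671]
tcp_rot: [[0.977, 0.212, 0.007], [0.212, -0.977, -0.001], [0.006, 0.003, -1.0]]
force: [2.1, -0.9, -2.7]
opening: 0.125
finger_force: 40.0
```

>>> servo_tool(series=[[[0,0,0],[0,0,0]],[[0,0,0],[0,0,0]],[[0,0,0],[0,0,0]],[[0,0,0],[0,0,0]],[[0,0,0],[0,0,0]]])

```text
clock: 24.63
ee_pos: [0.6643, -0.0924, 0.1586]
tcp_rot: [[0.977, 0.211, -0.004], [0.211, -0.977, 0.001], [-0.004, -0.002, -1.0]]
force: [-0.1, -0.1, -5.2]
opening: 0.125
finger_force: 40.0
```

>>> servo_tool(series=[[[0,0,0],[0,0,0]],[[0,0,0],[0,0,0]],[[0,0,0],[0,0,0]],[[0,0,0],[0,0,0]],[[0,0,0],[0,0,0]]])

```text
clock: 25.05
ee_pos: [0.6658, -0.0927, 0.1617]
tcp_rot: [[0.977, 0.211, 0.0], [0.211, -0.977, -0.0], [0.0, 0.0, -1.0]]
force: [1.1, -0.9, -4.9]
opening: 0.126
finger_force: 40.0
```

```bash
python3 -c "
from h import *
heft(10)
plan(.5081,-.3041,.15,84.2)
t=shot('top','held3.png')
for o in cass(t): print(o['rect'])"
```

```text
F mean [ 0.24 -0.11 -4.83] sd [0.55 0.63 0.37] grams 492
now [665.8 -92.6 161.7] yaw -77.8 tilt [0. 0.] | turn 18.01 shift mm [-135.5  226.3   11.7] F [-0.43 -0.47 -4.75] t 25.55 open 11.4 ff 40.0 j6 66
[ 418.2 -293.4   84.3  122.3  105.7]
[558.  100.1  74.9 110.1  45.1]
```

```bash
python3 -c "
from h import *
C=cloud(shot('top')).reshape(-1,3)
P=C[(C[:,2]>.1)&(C[:,2]<.24)&(C[:,1]<-.3)&(C[:,0]>.35)&(C[:,0]<.9)]
for a in np.arange(.4,.8,.05):
  q=P[(P[:,0]>a)&(P[:,0]<a+.05)]; print(round(a,2),len(q),q[:,1].max().round(3) if len(q) else '')
"
```

```text
0.4 0 
0.45 281 -0.561
0.5 1306 -0.497
0.55 1234 -0.496
0.6 1197 -0.497
0.65 1162 -0.496
0.7 771 -0.496
0.75 0
```

Bins stay 9 cm away, so the third compartment is safe.

>>> servo_tool(series=[[[0,0,0],[0,0,6]],[[0,0,0],[0,0,6]],[[0,0,0],[0,0,6]],[[-0.017,0.0283,0],[0,0,0]],[[-0.017,0.0283,0],[0,0,0]]])

```text
clock: 26.07
ee_pos: [0.6264, -0.1446, 0.1615]
tcp_rot: [[0.995, -0.099, 0.0], [-0.099, -0.995, 0.0], [0.0, -0.0, -1.0]]
force: [0.1, -1.1, -3.8]
opening: 0.126
finger_force: 40.0
```

>>> servo_tool(series=[[[-0.017,0.0283,0],[0,0,0]],[[-0.017,0.0283,0],[0,0,0]],[[-0.017,0.0283,0],[0,0,0]],[[-0.017,0.0283,0],[0,0,0]],[[-0.017,0.0283,0],[0,0,0]]])

```text
clock: 26.48
ee_pos: [0.5263, -0.2788, 0.1619]
tcp_rot: [[0.995, -0.101, 0.0], [-0.101, -0.995, -0.0], [0.0, 0.0, -1.0]]
force: [0.9, -0.1, -3.6]
opening: 0.122
finger_force: 40.0
```

>>> servo_tool(series=[[[-0.0165,0.0282,0.0117],[0,0,0]],[[0,0,0],[0,0,0]],[[0,0,0.03],[0,0,0]],[[0,0,0.03],[0,0,0]],[[0,0,0.02],[0,0,0]]])

```text
clock: 26.9
ee_pos: [0.5071, -0.3037, 0.0676]
tcp_rot: [[0.995, -0.102, -0.001], [-0.102, -0.995, 0.001], [-0.001, -0.001, -1.0]]
force: [-0.5, 0.6, -5.0]
opening: 0.124
finger_force: 40.0
```

>>> servo_tool(series=[[[0,0,0],[0,0,0]],[[0,0,0],[0,0,0]],[[0,0,0],[0,0,0]],[[0,0,0],[0,0,0]],[[0,0,0],[0,0,0]]])

```text
clock: 27.32
ee_pos: [0.5095, -0.305, 0.0723]
tcp_rot: [[0.995, -0.101, 0.003], [-0.101, -0.995, -0.002], [0.003, 0.002, -1.0]]
force: [-0.2, 0.3, -4.4]
opening: 0.124
finger_force: 40.0
```

>>> servo_tool(series=[[[0,0,0],[0,0,0]],[[0,0,0],[0,0,0]],[[0,0,0],[0,0,0]],[[0,0,0],[0,0,0]]])

```text
clock: 27.65
ee_pos: [0.5082, -0.3041, 0.0702]
tcp_rot: [[0.995, -0.101, 0.0], [-0.101, -0.995, -0.0], [0.0, 0.0, -1.0]]
force: [-0.4, -0.7, -5.1]
opening: 0.128
finger_force: 40.0
```

```bash
python3 -c "
from h import *
plan(.5083,-.3041,.0377,84.2)"
```

```text
now [ 508.2 -304.1   70.2] yaw -95.8 tilt [0.0002 0.0002] | turn 0.01 shift mm [ 0.1 -0.1 32.5] F [-0.35 -0.71 -5.1 ] t 27.65 open 11.9 ff 40.0 j6 60
```

>>> servo_tool(series=[[[0,0,0.012],[0,0,0]],[[0,0,0.008],[0,0,0]],[[0,0,0.005],[0,0,0]],[[0,0,0.003],[0,0,0]],[[0,0,0.002],[0,0,0]]])

```text
clock: 28.07
ee_pos: [0.5074, -0.3036, 0.0386]
tcp_rot: [[0.995, -0.101, -0.002], [-0.101, -0.995, 0.001], [-0.002, -0.001, -1.0]]
force: [-0.5, -0.2, -4.6]
opening: 0.124
finger_force: 40.0
```

>>> servo_tool(series=[[[0,0,0],[0,0,0]],[[0,0,0],[0,0,0]],[[0,0,0],[0,0,0]],[[0,0,0.002],[0,0,0]],[[0,0,0],[0,0,0]]])

```text
clock: 28.48
ee_pos: [0.5082, -0.3042, 0.038]
tcp_rot: [[0.995, -0.101, 0.0], [-0.101, -0.995, -0.0], [0.0, 0.0, -1.0]]
force: [-0.1, -0.0, -5.3]
opening: 0.123
finger_force: 40.0
```

>>> servo_tool(series=[[[0,0,0],[0,0,0]],[[0,0,0],[0,0,0]],[[0,0,0],[0,0,0]]])

```text
clock: 28.73
ee_pos: [0.5081, -0.3041, 0.038]
tcp_rot: [[0.995, -0.101, 0.0], [-0.101, -0.995, -0.0], [0.0, 0.0, -1.0]]
force: [-0.4, -0.8, -5.5]
opening: 0.123
finger_force: 40.0
```

>>> servo_tool(series=[[[0,0,0],[0,0,0]],[[0,0,0],[0,0,0]],[[0,0,0],[0,0,0]],[[0,0,0],[0,0,0]],[[0,0,0],[0,0,0]]], claw=0.04)

```text
clock: 29.15
ee_pos: [0.5084, -0.3043, 0.0384]
tcp_rot: [[0.995, -0.101, 0.001], [-0.101, -0.995, -0.0], [0.001, 0.0, -1.0]]
force: [0.3, 0.9, 0.6]
opening: 0.413
finger_force: 0.0
```

>>> servo_tool(series=[[[0,0,-0.02],[0,0,0]],[[0,0,-0.03],[0,0,0]],[[0,0,-0.035],[0,0,0]],[[0,0,-0.03],[0,0,0]],[[0,0,-0.005],[0,0,0]]])

```text
clock: 29.57
ee_pos: [0.511, -0.3062, 0.1653]
tcp_rot: [[0.995, -0.101, 0.008], [-0.101, -0.995, -0.006], [0.009, 0.005, -1.0]]
force: [0.9, -0.4, 0.7]
opening: 0.431
finger_force: 0.0
```

>>> servo_tool(series=[[[0,0,0],[0,0,0]],[[0,0,0],[0,0,0]],[[0,0,0],[0,0,0]],[[0,0,0],[0,0,0]],[[0,0,0],[0,0,0]]])

```text
clock: 29.98
ee_pos: [0.5072, -0.3035, 0.156]
tcp_rot: [[0.995, -0.101, -0.003], [-0.101, -0.995, 0.002], [-0.003, -0.002, -1.0]]
force: [-0.1, 0.1, -0.1]
opening: 0.433
finger_force: 0.0
```

```bash
python3 -c "
from h import *
for o in cass(shot('top')): print(o['rect'],o['pca'],o['mean'],o['fin'],o['z'])
plan(.5581,.0998,.158,75.2)"
```

```text
[558.3  99.9  74.9 110.3  44.5] 75.4 [558.  100.   25.5] [558.2 100.3  48. ] 25.7
now [ 507.4 -303.6  156.3] yaw -95.8 tilt [-0.0022 -0.0013] | turn 9.01 shift mm [ -54.  -403.    -1.2] F [ 0.61  0.47 -0.09] t 30.0333 open 40.1 ff 0.0 j6 60
```

>>> servo_tool(series=[[[0,0,0],[0,0,4.5]],[[0,0,0],[0,0,4.5]],[[-0.0046,-0.0336,0],[0,0,0]],[[-0.0046,-0.0336,0],[0,0,0]],[[-0.0046,-0.0336,0],[0,0,0]]])

```text
clock: 30.45
ee_pos: [0.52, -0.2023, 0.1571]
tcp_rot: [[0.966, -0.257, -0.001], [-0.257, -0.966, 0.001], [-0.001, -0.0, -1.0]]
force: [0.8, -0.6, -0.9]
opening: 0.426
finger_force: 0.0
```

>>> servo_tool(series=[[[-0.0046,-0.0336,0],[0,0,0]],[[-0.0046,-0.0336,0],[0,0,0]],[[-0.0046,-0.0336,0],[0,0,0]],[[-0.0046,-0.0336,0],[0,0,0]],[[-0.0046,-0.0336,0],[0,0,0]]])

```text
clock: 30.87
ee_pos: [0.5408, -0.0331, 0.1574]
tcp_rot: [[0.967, -0.255, -0.001], [-0.255, -0.967, 0.0], [-0.001, 0.0, -1.0]]
force: [0.2, -0.3, 0.8]
opening: 0.428
finger_force: 0.0
```

>>> servo_tool(series=[[[-0.0046,-0.0336,0],[0,0,0]],[[-0.0046,-0.0336,0],[0,0,0]],[[-0.0046,-0.0336,0],[0,0,0]],[[-0.0042,-0.0337,0],[0,0,0]],[[0,0,0],[0,0,0]]])

```text
clock: 31.28
ee_pos: [0.5578, 0.1053, 0.1574]
tcp_rot: [[0.968, -0.251, -0.001], [-0.251, -0.968, 0.002], [-0.001, -0.002, -1.0]]
force: [0.0, 0.5, 0.1]
opening: 0.432
finger_force: 0.0
```

>>> servo_tool(series=[[[0,0,0.03],[0,0,0]],[[0,0,0.03],[0,0,0]],[[0,0,0.02],[0,0,0]],[[0,0,0],[0,0,0]],[[0,0,0],[0,0,0]]])

```text
clock: 31.7
ee_pos: [0.5566, 0.0994, 0.0764]
tcp_rot: [[0.967, -0.255, -0.004], [-0.255, -0.967, -0.0], [-0.004, 0.001, -1.0]]
force: [-0.3, 0.4, 0.3]
opening: 0.429
finger_force: 0.0
```

>>> servo_tool(series=[[[0,0,0],[0,0,0]],[[0,0,0],[0,0,0]],[[0,0,0],[0,0,0]],[[0,0,0],[0,0,0]],[[0,0,0],[0,0,0]]])

```text
clock: 32.12
ee_pos: [0.5588, 0.0998, 0.079]
tcp_rot: [[0.967, -0.255, 0.002], [-0.255, -0.967, 0.0], [0.002, -0.001, -1.0]]
force: [-0.2, -0.6, 0.5]
opening: 0.428
finger_force: 0.0
```

```bash
python3 -c "
from h import *
plan(.5582,.1000,.0317,75.2)"
```

```text
now [558.8  99.8  79. ] yaw -104.8 tilt [ 0.0016 -0.0005] | turn 0.01 shift mm [-0.7  0.  47.3] F [-0.15 -0.61  0.48] t 32.1167 open 39.8 ff 0.0 j6 110
```

>>> servo_tool(series=[[[0,0,0.02],[0,0,0]],[[0,0,0.015],[0,0,0]],[[0,0,0.008],[0,0,0]],[[0,0,0.0033],[0,0,0]],[[0,0,0],[0,0,0]]])

```text
clock: 32.53
ee_pos: [0.5575, 0.0998, 0.031]
tcp_rot: [[0.967, -0.255, -0.002], [-0.255, -0.967, -0.0], [-0.001, 0.001, -1.0]]
force: [-0.1, -0.1, 0.4]
opening: 0.432
finger_force: 0.0
```

>>> servo_tool(series=[[[0,0,0],[0,0,0]],[[0,0,0],[0,0,0]],[[0,0,0],[0,0,0]],[[0,0,0],[0,0,0]],[[0,0,0],[0,0,0]]])

```text
clock: 32.95
ee_pos: [0.5585, 0.0999, 0.0322]
tcp_rot: [[0.967, -0.255, 0.001], [-0.255, -0.967, 0.0], [0.001, -0.0, -1.0]]
force: [-0.2, -0.4, -0.9]
opening: 0.433
finger_force: 0.0
```

>>> servo_tool(series=[[[0,0,0],[0,0,0]],[[0,0,0],[0,0,0]],[[0,0,0],[0,0,0]],[[0,0,0],[0,0,0]],[[0,0,0],[0,0,0]]], claw=0.0)

```text
clock: 33.37
ee_pos: [0.5581, 0.0998, 0.0316]
tcp_rot: [[0.967, -0.255, -0.0], [-0.255, -0.967, -0.0], [-0.0, 0.0, -1.0]]
force: [-1.0, -0.5, -0.6]
opening: 0.131
finger_force: 40.1
```

>>> servo_tool(series=[[[0,0,-0.02],[0,0,0]],[[0,0,-0.035],[0,0,0]],[[0,0,-0.035],[0,0,0]],[[0,0,-0.03],[0,0,0]],[[0,0,-0.01],[0,0,0]]])

```text
clock: 33.78
ee_pos: [0.5605, 0.1, 0.1668]
tcp_rot: [[0.967, -0.255, 0.007], [-0.255, -0.967, 0.001], [0.006, -0.002, -1.0]]
force: [1.4, -0.9, -2.0]
opening: 0.123
finger_force: 40.0
```

>>> servo_tool(series=[[[0,0,0],[0,0,0]],[[0,0,0],[0,0,0]],[[0,0,0],[0,0,0]],[[0,0,0],[0,0,0]],[[0,0,0],[0,0,0]]])

```text
clock: 34.2
ee_pos: [0.5567, 0.0997, 0.159]
tcp_rot: [[0.967, -0.255, -0.004], [-0.255, -0.967, -0.0], [-0.004, 0.001, -1.0]]
force: [0.9, -0.3, -3.8]
opening: 0.127
finger_force: 40.0
```

>>> servo_tool(series=[[[0,0,0],[0,0,0]],[[0,0,0],[0,0,0]],[[0,0,0],[0,0,0]],[[0,0,0],[0,0,0]],[[0,0,0],[0,0,0]]])

```text
clock: 34.62
ee_pos: [0.5581, 0.0998, 0.1617]
tcp_rot: [[0.967, -0.255, 0.0], [-0.255, -0.967, 0.0], [0.0, -0.0, -1.0]]
force: [0.3, 0.5, -3.2]
opening: 0.123
finger_force: 40.0
```

```bash
python3 -c "
from h import *
heft(10)
plan(.59,.3175,.16,83.9)
plan(.5081,-.3041,.15,84.2)
t=shot('top')
H=hsv(t);C=cloud(t);Z=C[...,2]
for k in(-112,-56,0):
  x,y=.5081+k*.9949e-3,-.3041-k*.1011e-3
  d=C[...,:2]-[x,y]; a=d@[.9949,-.1011]; b=d@[.1011,.9949]
  reg=(abs(a)<.027)&(abs(b)<.062)
  m=reg&(Z>.026)&(Z<.038)&(H[...,2]>50); P=C[m]
  uv=np.argwhere(m)[:,::-1];Q=onplane(t,uv,.032);f=reg&(Z>.048)&(H[...,2]<50);F=C[f]
  print(k,m.sum(),rect(Q),'z',np.median(Z[m]).round(4),'fin local',((F[:,:2]-[x,y])@np.array([[.9949,.1011],[-.1011,.9949]])).mean(0).round(4),f.sum())
"
```

```text
F mean [-0.08  0.06 -3.58] sd [0.4  0.34 0.49] grams 365
now [558.1  99.8 161.6] yaw -104.8 tilt [ 0. -0.] | turn -8.69 shift mm [   8.6 -219.8    1.6] F [ 0.18 -0.07 -3.84] t 35.1167 open 11.1 ff 40.0 j6 110
now [558.1  99.8 161.6] yaw -104.8 tilt [ 0. -0.] | turn -8.99 shift mm [ -8.9 406.9  11.6] F [ 0.18 -0.07 -3.84] t 35.1167 open 11.1 ff 40.0 j6 110
-112 397 [ 394.7 -290.9   83.8  105.    44.2] z 0.0315 fin local [-0.0015  0.0032] 43
-56 380 [ 447.8 -296.7   84.   118.7   44. ] z 0.0316 fin local [-0.0046  0.0049] 36
0 375 [ 509.6 -306.8   83.5  113.5   47.4] z 0.0316 fin local [-0.0008  0.0039] 35
```

```bash
python3 -c "
from h import *
heft(30)"
```

```text
F mean [-0.06 -0.03 -3.37] sd [0.58 0.4  0.48] grams 344
```

Combined estimate is about 350 g, inside the band where either place is accepted. I'll use the walled tray compartment, number 4.

>>> servo_tool(series=[[[0,0,0],[0,0,-4.5]],[[0,0,0],[0,0,-4.5]],[[0.0039,0.0339,0],[0,0,0]],[[0.0039,0.0339,0],[0,0,0]],[[0.0039,0.0339,0],[0,0,0]]])

```text
clock: 37.08
ee_pos: [0.5594, -0.0031, 0.1617]
tcp_rot: [[0.995, -0.099, 0.0], [-0.099, -0.995, -0.0], [0.0, 0.0, -1.0]]
force: [0.0, -0.6, -2.7]
opening: 0.124
finger_force: 40.0
```

>>> servo_tool(series=[[[0.0039,0.0339,0],[0,0,0]],[[0.0039,0.0339,0],[0,0,0]],[[0.0039,0.0339,0],[0,0,0]],[[0.0039,0.0339,0],[0,0,0]],[[0.0039,0.0339,0],[0,0,0]]])

```text
clock: 37.5
ee_pos: [0.5616, -0.1749, 0.1618]
tcp_rot: [[0.995, -0.101, 0.0], [-0.101, -0.995, -0.0], [0.0, 0.0, -1.0]]
force: [0.0, 0.1, -3.7]
opening: 0.127
finger_force: 40.0
```

>>> servo_tool(series=[[[0.0039,0.0339,0],[0,0,0]],[[0.0039,0.0339,0],[0,0,0]],[[0.0039,0.0339,0],[0,0,0]],[[0.0044,0.034,0.0117],[0,0,0]],[[0,0,0],[0,0,0]]])

```text
clock: 37.92
ee_pos: [0.5623, -0.3158, 0.1477]
tcp_rot: [[0.994, -0.105, -0.002], [-0.105, -0.994, -0.002], [-0.002, 0.002, -1.0]]
force: [-1.9, 0.2, -4.0]
opening: 0.125
finger_force: 40.0
```

>>> servo_tool(series=[[[0,0,0],[0,0,0]],[[0,0,0.03],[0,0,0]],[[0,0,0.03],[0,0,0]],[[0,0,0.02],[0,0,0]],[[0,0,0],[0,0,0]]])

```text
clock: 38.33
ee_pos: [0.5609, -0.3064, 0.0642]
tcp_rot: [[0.995, -0.1, -0.008], [-0.1, -0.995, 0.005], [-0.008, -0.005, -1.0]]
force: [-1.3, 0.7, -5.3]
opening: 0.127
finger_force: 40.0
```

>>> servo_tool(series=[[[0,0,0],[0,0,0]],[[0,0,0],[0,0,0]],[[0,0,0],[0,0,0]],[[0,0,0],[0,0,0]],[[0,0,0],[0,0,0]]])

```text
clock: 38.75
ee_pos: [0.5651, -0.3103, 0.0719]
tcp_rot: [[0.995, -0.101, 0.002], [-0.101, -0.995, -0.002], [0.003, 0.001, -1.0]]
force: [-0.5, 0.1, -3.7]
opening: 0.126
finger_force: 40.0
```

>>> servo_tool(series=[[[0,0,0],[0,0,0]],[[0,0,0],[0,0,0]],[[0,0,0],[0,0,0]]])

```text
clock: 39.0
ee_pos: [0.5641, -0.3099, 0.0702]
tcp_rot: [[0.995, -0.101, 0.0], [-0.101, -0.995, -0.0], [0.0, 0.0, -1.0]]
force: [-0.1, -0.3, -2.9]
opening: 0.128
finger_force: 40.0
```

```bash
python3 -c "
from h import *
plan(.564,-.3098,.0377,84.2)"
```

```text
now [ 564.1 -309.9   70.2] yaw -95.8 tilt [0.0002 0.0001] | turn 0.0 shift mm [-0.1 -0.1 32.5] F [-0.06 -0.3  -2.93] t 39.0 open 11.9 ff 40.0 j6 62
```

>>> servo_tool(series=[[[0,0,0.012],[0,0,0]],[[0,0,0.008],[0,0,0]],[[0,0,0.005],[0,0,0]],[[0,0,0.003],[0,0,0]],[[0,0,0.002],[0,0,0]]])

```text
clock: 39.42
ee_pos: [0.5633, -0.3093, 0.0384]
tcp_rot: [[0.995, -0.101, -0.002], [-0.101, -0.995, 0.001], [-0.002, -0.001, -1.0]]
force: [-0.3, -0.6, -3.7]
opening: 0.124
finger_force: 40.0
```

>>> servo_tool(series=[[[0,0,0],[0,0,0]],[[0,0,0],[0,0,0]],[[0,0,0],[0,0,0]],[[0,0,0.002],[0,0,0]],[[0,0,0],[0,0,0]]])

```text
clock: 39.83
ee_pos: [0.5642, -0.3099, 0.038]
tcp_rot: [[0.995, -0.101, 0.0], [-0.101, -0.995, -0.0], [0.0, 0.0, -1.0]]
force: [-0.4, 0.7, -2.8]
opening: 0.122
finger_force: 40.0
```

>>> servo_tool(series=[[[0,0,0],[0,0,0]],[[0,0,0],[0,0,0]],[[0,0,0],[0,0,0]]])

```text
clock: 40.08
ee_pos: [0.5641, -0.3098, 0.038]
tcp_rot: [[0.995, -0.101, 0.0], [-0.101, -0.995, -0.0], [0.0, 0.0, -1.0]]
force: [0.7, 0.4, -3.4]
opening: 0.129
finger_force: 40.0
```

>>> servo_tool(series=[[[0,0,0],[0,0,0]],[[0,0,0],[0,0,0]],[[0,0,0],[0,0,0]],[[0,0,0],[0,0,0]],[[0,0,0],[0,0,0]]], claw=0.04)

```text
clock: 40.5
ee_pos: [0.5643, -0.3099, 0.0383]
tcp_rot: [[0.995, -0.101, 0.0], [-0.101, -0.995, -0.0], [0.001, 0.0, -1.0]]
force: [0.1, -0.5, -0.2]
opening: 0.416
finger_force: 0.0
```

>>> servo_tool(series=[[[0,0,-0.02],[0,0,0]],[[0,0,-0.03],[0,0,0]],[[0,0,-0.035],[0,0,0]],[[0,0,-0.03],[0,0,0]],[[0,0,-0.005],[0,0,0]]])

```text
clock: 40.92
ee_pos: [0.5671, -0.3117, 0.1657]
tcp_rot: [[0.995, -0.101, 0.009], [-0.101, -0.995, -0.006], [0.009, 0.005, -1.0]]
force: [0.1, -0.7, 0.1]
opening: 0.427
finger_force: 0.0
```

>>> servo_tool(series=[[[0,0,0],[0,0,0]],[[0,0,0],[0,0,0]],[[0,0,0],[0,0,0]],[[0,0,0],[0,0,0]],[[0,0,0],[0,0,0]]])

```text
clock: 41.33
ee_pos: [0.5631, -0.3092, 0.1558]
tcp_rot: [[0.995, -0.101, -0.003], [-0.101, -0.995, 0.002], [-0.003, -0.001, -1.0]]
force: [0.7, 0.1, -1.4]
opening: 0.433
finger_force: 0.0
```

```bash
python3 -c "
from h import *
plan(.3565,.3414,.158,83.9)"
```

```text
now [ 563.1 -309.2  155.8] yaw -95.8 tilt [-0.0029 -0.0015] | turn 0.31 shift mm [-2.746e+02 -6.249e+02 -5.000e-01] F [ 0.66  0.08 -1.39] t 41.3333 open 40.2 ff 0.0 j6 62
```

>>> servo_tool(series=[[[-0.0137,-0.0313,0],[0,0,0.3]],[[-0.0137,-0.0313,0],[0,0,0]],[[-0.0137,-0.0313,0],[0,0,0]],[[-0.0137,-0.0313,0],[0,0,0]],[[-0.0137,-0.0313,0],[0,0,0]]])

```text
clock: 41.75
ee_pos: [0.5112, -0.1454, 0.1568]
tcp_rot: [[0.994, -0.107, -0.001], [-0.107, -0.994, 0.001], [-0.002, -0.0, -1.0]]
force: [-0.7, 1.2, -0.0]
opening: 0.432
finger_force: 0.0
```

>>> servo_tool(series=[[[-0.0137,-0.0313,0],[0,0,0]],[[-0.0137,-0.0313,0],[0,0,0]],[[-0.0137,-0.0313,0],[0,0,0]],[[-0.0137,-0.0313,0],[0,0,0]],[[-0.0137,-0.0313,0],[0,0,0]]])

```text
clock: 42.17
ee_pos: [0.4597, 0.0173, 0.1571]
tcp_rot: [[0.994, -0.106, -0.001], [-0.106, -0.994, 0.0], [-0.001, -0.0, -1.0]]
force: [-0.0, 1.1, -0.1]
opening: 0.432
finger_force: 0.0
```

>>> servo_tool(series=[[[-0.0137,-0.0313,0],[0,0,0]],[[-0.0137,-0.0313,0],[0,0,0]],[[-0.0137,-0.0313,0],[0,0,0]],[[-0.0137,-0.0313,0],[0,0,0]],[[-0.0137,-0.0313,0],[0,0,0]]])

```text
clock: 42.58
ee_pos: [0.4082, 0.1801, 0.1573]
tcp_rot: [[0.994, -0.106, -0.001], [-0.106, -0.994, -0.0], [-0.001, 0.0, -1.0]]
force: [1.3, 0.3, -0.1]
opening: 0.429
finger_force: 0.0
```

>>> servo_tool(series=[[[-0.0137,-0.0313,0],[0,0,0]],[[-0.0137,-0.0313,0],[0,0,0]],[[-0.0137,-0.0313,0],[0,0,0]],[[-0.0137,-0.0313,0],[0,0,0]],[[-0.0137,-0.0305,0],[0,0,0]]])

```text
clock: 43.0
ee_pos: [0.3566, 0.3423, 0.1572]
tcp_rot: [[0.994, -0.106, -0.001], [-0.106, -0.994, -0.001], [-0.001, 0.001, -1.0]]
force: [0.7, 0.0, 0.4]
opening: 0.433
finger_force: 0.0
```

>>> servo_tool(series=[[[0,0,0],[0,0,0]],[[0,0,0],[0,0,0]],[[0,0,0],[0,0,0]],[[0,0,0],[0,0,0]],[[0,0,0],[0,0,0]]])

```text
clock: 43.42
ee_pos: [0.3583, 0.3398, 0.1577]
tcp_rot: [[0.994, -0.108, -0.0], [-0.108, -0.994, -0.0], [-0.0, 0.0, -1.0]]
force: [0.4, 0.8, 0.6]
opening: 0.427
finger_force: 0.0
```

>>> servo_tool(series=[[[0,0,0],[0,0,0]],[[0,0,0],[0,0,0]],[[0,0,0],[0,0,0]],[[0,0,0],[0,0,0]],[[0,0,0],[0,0,0]]])

```text
clock: 43.83
ee_pos: [0.3579, 0.3408, 0.158]
tcp_rot: [[0.994, -0.106, 0.0], [-0.106, -0.994, 0.0], [0.0, -0.0, -1.0]]
force: [-0.2, 0.5, 0.3]
opening: 0.429
finger_force: 0.0
```

```bash
python3 -c "
from h import *
plan(.3565,.3414,.042,83.9)
t=shot('top','pre_stop.png')
im=t['image'];cv2.imwrite('pics/ps.png',np.hstack([cv2.resize(im[150:260,300:380],(400,550),interpolation=cv2.INTER_CUBIC),cv2.resize(im[170:280,110:190],(400,550),interpolation=cv2.INTER_CUBIC)]))
H=hsv(t);C=cloud(t);Z=C[...,2]
for k in(-112,-56,0,56):
  x,y=.5081+k*.9949e-3,-.3041-k*.1011e-3
  m=(Z>.024)&(Z<.040)&((H[...,1]>110)|(H[...,2]>130))
  Q=onplane(t,np.argwhere(m)[:,::-1],.032)[:,:2]-[x,y];L=Q@np.array([[.9949,.1011],[-.1011,.9949]])
  L=L[(abs(L[:,0])<.03)&(abs(L[:,1])<.065)]
  print(k,len(L),'local rect',rect(L),'z',np.median(Z[m]).round(4))
"
```

```text
now [357.9 340.8 158. ] yaw -96.1 tilt [ 0.0001 -0.0001] | turn -0.01 shift mm [ -1.5  -0.4 116. ] F [-0.16  0.5   0.34] t 43.8333 open 39.9 ff 0.0 j6 134
-112 379 local rect [  3.2   3.3  89.3 108.1  52.9] z 0.0324
-56 361 local rect [ -5.2   4.5  89.8 105.8  42.4] z 0.0324
0 382 local rect [  0.4   2.2 -88.  105.   43.6] z 0.0324
56 370 local rect [ -0.5   3.5  89.5 107.8  44.6] z 0.0324
```

View pics/ps.png

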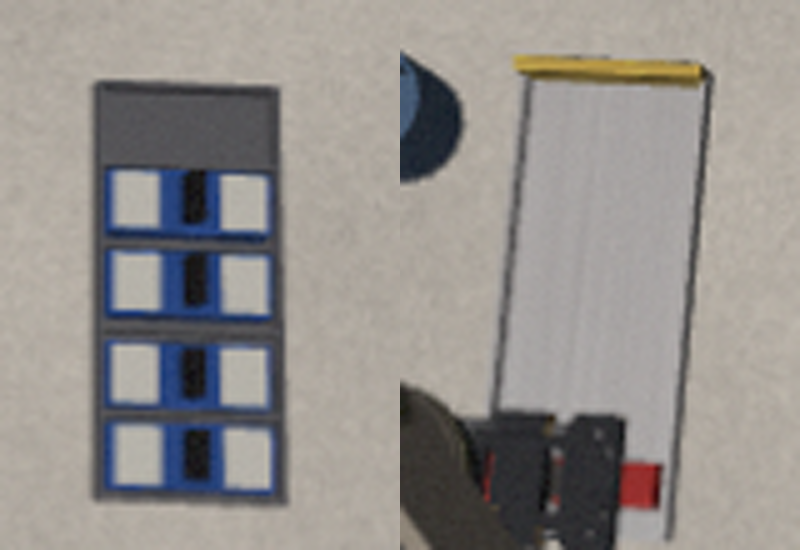

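All four cassettes lie in tray compartments, at crop rows 205, 285, 375 and 457. The gripper is over the red stop's fin. Now gripping it.

>>> servo_tool(series=[[[-0.0015,0,0.035],[0,0,0]],[[0,0,0.035],[0,0,0]],[[0,0,0.025],[0,0,0]],[[0,0,0.013],[0,0,0]],[[0,0,0.008],[0,0,0]]])

```text
clock: 44.3
ee_pos: [0.3548, 0.3399, 0.0393]
tcp_rot: [[0.994, -0.106, -0.003], [-0.106, -0.994, -0.002], [-0.003, 0.003, -1.0]]
force: [-0.3, 0.8, -0.1]
opening: 0.427
finger_force: 0.0
```

>>> servo_tool(series=[[[0,0,0],[0,0,0]],[[0,0,0],[0,0,0]],[[0,0,0],[0,0,0]],[[0,0,0],[0,0,0]],[[0,0,0],[0,0,0]]])

```text
clock: 44.72
ee_pos: [0.3572, 0.3418, 0.0433]
tcp_rot: [[0.994, -0.106, 0.002], [-0.106, -0.994, 0.001], [0.002, -0.002, -1.0]]
force: [0.6, 0.0, -0.1]
opening: 0.432
finger_force: 0.0
```

>>> servo_tool(series=[[[0,0,0],[0,0,0]],[[0,0,0],[0,0,0]],[[0,0,0],[0,0,0]],[[0,0,0],[0,0,0]],[[0,0,0],[0,0,0]]], claw=0.0, squeeze=30)

```text
clock: 45.13
ee_pos: [0.3565, 0.3427, 0.0421]
tcp_rot: [[0.994, -0.106, 0.001], [-0.106, -0.994, 0.003], [0.0, -0.004, -1.0]]
force: [2.4, 15.1, -15.5]
opening: 0.128
finger_force: 30.2
```

```bash
python3 -c "
from h import *
plan(.6,.3150,.042,83.9)
t=shot('top');C=cloud(t);Z=C[...,2]
for k in(-112,-56,0,56):
  x,y=.5081+k*.9949e-3,-.3041-k*.1011e-3
  m=(np.abs(C[...,0]-x)<.012)&(np.abs(C[...,1]-y-.035)<.012); n=(np.abs(C[...,0]-x)<.012)&(np.abs(C[...,1]-y+.035)<.012)
  print(k,np.median(Z[m]).round(4),np.median(Z[n]).round(4))"
```

```text
now [356.5 342.7  42.1] yaw -96.1 tilt [ 0.0004 -0.0035] | turn -0.01 shift mm [2.45e+02 1.70e+00 2.00e-01] F [  2.45  15.12 -15.48] t 45.1333 open 11.9 ff 30.2 j6 134
-112 0.0315 0.0316
-56 0.0312 0.032
0 0.0321 0.0321
56 0.0323 0.0323
```

>>> servo_tool(series=[[[0,-0.0018,0],[0,0,0]],[[0,0,0],[0,0,0]],[[0,0,0],[0,0,0]],[[0,0,0],[0,0,0]],[[0,0,0],[0,0,0]]])

```text
clock: 45.6
ee_pos: [0.3565, 0.3429, 0.042]
tcp_rot: [[0.994, -0.106, -0.0], [-0.106, -0.994, 0.0], [-0.0, -0.0, -1.0]]
force: [-1.0, -0.0, 1.9]
opening: 0.127
finger_force: 30.0
```

>>> servo_tool(series=[[[0.01,0,0],[0,0,0]],[[0.01,0,0],[0,0,0]],[[0.01,0,0],[0,0,0]],[[0,0,0],[0,0,0]],[[0,0,0],[0,0,0]]])

```text
clock: 46.02
ee_pos: [0.3876, 0.3395, 0.042]
tcp_rot: [[0.994, -0.107, 0.001], [-0.107, -0.994, 0.0], [0.001, -0.0, -1.0]]
force: [1.8, -1.8, 2.2]
opening: 0.124
finger_force: 30.0
```

Loads are small. Pushing on, slowing near the cheek.

>>> servo_tool(series=[[[0.015,0,0],[0,0,0]],[[0.015,0,0],[0,0,0]],[[0.015,0,0],[0,0,0]],[[0.015,0,0],[0,0,0]],[[0.015,0,0],[0,0,0]]])

```text
clock: 46.43
ee_pos: [0.4611, 0.3313, 0.042]
tcp_rot: [[0.994, -0.106, -0.001], [-0.106, -0.994, -0.001], [-0.001, 0.001, -1.0]]
force: [-2.0, -2.1, 7.1]
opening: 0.128
finger_force: 30.0
```

>>> servo_tool(series=[[[0.015,0,0],[0,0,0]],[[0.015,0,0],[0,0,0]],[[0.015,0,0],[0,0,0]],[[0.015,0,0],[0,0,0]],[[0.015,0,0],[0,0,0]]])

```text
clock: 46.85
ee_pos: [0.5358, 0.3231, 0.042]
tcp_rot: [[0.994, -0.106, -0.001], [-0.106, -0.994, -0.001], [-0.001, 0.001, -1.0]]
force: [-1.9, -3.9, 7.4]
opening: 0.126
finger_force: 30.0
```

>>> servo_tool(series=[[[0.012,0,0],[0,0,0]],[[0.01,0,0],[0,0,0]],[[0.008,0,0],[0,0,0]],[[0,0,0],[0,0,0]],[[0,0,0],[0,0,0]]])

```text
clock: 47.27
ee_pos: [0.5659, 0.3197, 0.042]
tcp_rot: [[0.994, -0.107, 0.001], [-0.107, -0.994, -0.001], [0.001, 0.001, -1.0]]
force: [1.1, -6.4, 5.6]
opening: 0.13
finger_force: 30.0
```

```bash
python3 -c "
from h import *
plan(.6,.3150,.042,83.9)"
```

```text
now [565.9 319.7  42. ] yaw -96.1 tilt [0.0007 0.001 ] | turn -0.04 shift mm [34.4  1.1  0.1] F [ 1.08 -6.4   5.55] t 47.2667 open 12.0 ff 30.0 j6 121
```

>>> servo_tool(series=[[[0.007,0.0006,0],[0,0,0]],[[0.007,0,0],[0,0,0]],[[0.007,0,0],[0,0,0]],[[0.005,0,0],[0,0,0]],[[0,0,0],[0,0,0]]])

```text
clock: 47.68
ee_pos: [0.5915, 0.3169, 0.0421]
tcp_rot: [[0.994, -0.106, 0.0], [-0.106, -0.994, -0.0], [0.0, 0.0, -1.0]]
force: [0.7, -4.9, 3.8]
opening: 0.128
finger_force: 30.0
```

>>> servo_tool(series=[[[0.003,0,0],[0,0,0]],[[0.003,0,0],[0,0,0]],[[0.003,0,0],[0,0,0]],[[0,0,0],[0,0,0]]])

```text
clock: 48.02
ee_pos: [0.5999, 0.316, 0.042]
tcp_rot: [[0.994, -0.106, -0.0], [-0.106, -0.994, -0.001], [-0.0, 0.001, -1.0]]
force: [-0.1, -5.2, 4.4]
opening: 0.128
finger_force: 30.0
```

>>> servo_tool(series=[[[0.002,0,0],[0,0,0]],[[0.001,0,0],[0,0,0]],[[0,0,0],[0,0,0]]])

```text
clock: 48.27
ee_pos: [0.6026, 0.3156, 0.042]
tcp_rot: [[0.994, -0.106, -0.0], [-0.106, -0.994, -0.001], [-0.0, 0.001, -1.0]]
force: [-0.5, -4.8, 4.6]
opening: 0.129
finger_force: 30.0
```

>>> servo_tool(series=[[[0.002,0.0004,0],[0,0,0]],[[0.001,0,0],[0,0,0]],[[0,0,0],[0,0,0]]])

```text
clock: 48.52
ee_pos: [0.6056, 0.3153, 0.0421]
tcp_rot: [[0.994, -0.106, -0.0], [-0.106, -0.994, -0.0], [-0.0, 0.0, -1.0]]
force: [-1.4, -3.7, 5.1]
opening: 0.128
finger_force: 30.0
```

>>> servo_tool(series=[[[0.002,0,0],[0,0,0]],[[0,0,0],[0,0,0]],[[0,0,0],[0,0,0]]])

```text
clock: 48.77
ee_pos: [0.6076, 0.3151, 0.0421]
tcp_rot: [[0.994, -0.106, -0.0], [-0.106, -0.994, -0.0], [-0.0, 0.0, -1.0]]
force: [-0.7, -3.4, 5.2]
opening: 0.126
finger_force: 30.0
```

>>> servo_tool(series=[[[0.001,0,0],[0,0,0]],[[0,0,0],[0,0,0]],[[0,0,0],[0,0,0]]])

```text
clock: 49.02
ee_pos: [0.6086, 0.315, 0.0421]
tcp_rot: [[0.994, -0.106, -0.0], [-0.106, -0.994, -0.0], [-0.0, 0.0, -1.0]]
force: [-1.3, -4.1, 5.3]
opening: 0.127
finger_force: 30.0
```

>>> servo_tool(series=[[[0.001,0,0],[0,0,0]],[[0,0,0],[0,0,0]],[[0,0,0],[0,0,0]]])

```text
clock: 49.27
ee_pos: [0.6089, 0.3149, 0.042]
tcp_rot: [[0.994, -0.106, -0.001], [-0.106, -0.994, -0.0], [-0.001, 0.0, -1.0]]
force: [-4.5, -4.7, 7.4]
opening: 0.126
finger_force: 30.0
```

>>> servo_tool(series=[[[0.001,0,0],[0,0,0]],[[0,0,0],[0,0,0]],[[0,0,0],[0,0,0]]])

```text
clock: 49.52
ee_pos: [0.6089, 0.3149, 0.042]
tcp_rot: [[0.994, -0.106, -0.003], [-0.106, -0.994, -0.001], [-0.003, 0.001, -1.0]]
force: [-9.4, -4.7, 10.1]
opening: 0.125
finger_force: 30.0
```

>>> servo_tool(series=[[[-0.001,0,0],[0,0,0]],[[0,0,0],[0,0,0]],[[0,0,0],[0,0,0]]])

```text
clock: 49.77
ee_pos: [0.6089, 0.315, 0.0421]
tcp_rot: [[0.994, -0.106, -0.001], [-0.106, -0.994, -0.0], [-0.001, 0.0, -1.0]]
force: [-4.6, -3.1, 8.3]
opening: 0.13
finger_force: 30.0
```

>>> servo_tool(series=[[[0,0,0],[0,0,0]],[[0,0,0],[0,0,0]],[[0,0,0],[0,0,0]],[[0,0,0],[0,0,0]],[[0,0,0],[0,0,0]]], claw=0.04)

```text
clock: 50.18
ee_pos: [0.6097, 0.315, 0.0416]
tcp_rot: [[0.994, -0.106, -0.0], [-0.106, -0.994, 0.0], [-0.0, -0.0, -1.0]]
force: [0.1, -0.3, 0.1]
opening: 0.414
finger_force: 0.0
```

>>> servo_tool(series=[[[0,0,-0.015],[0,0,0]],[[0,0,-0.03],[0,0,0]],[[0,0,-0.035],[0,0,0]],[[0,0,-0.035],[0,0,0]],[[0,0,-0.02],[0,0,0]]])

```text
clock: 50.6
ee_pos: [0.6116, 0.3156, 0.1834]
tcp_rot: [[0.994, -0.106, 0.006], [-0.106, -0.994, 0.003], [0.005, -0.003, -1.0]]
force: [1.5, 1.7, 0.9]
opening: 0.43
finger_force: 0.0
```

>>> servo_tool(series=[[[-0.035,0.01,0],[0,0,0]],[[-0.035,0.01,0],[0,0,0]],[[-0.035,0.01,0],[0,0,0]],[[-0.035,0.01,0],[0,0,0]],[[-0.02,0,0],[0,0,0]]])

```text
clock: 51.02
ee_pos: [0.4437, 0.291, 0.1776]
tcp_rot: [[0.994, -0.106, -0.001], [-0.106, -0.994, -0.0], [-0.001, 0.0, -1.0]]
force: [-0.1, 0.0, 0.3]
opening: 0.427
finger_force: 0.0
```

>>> servo_tool(series=[[[0,0,0],[0,0,0]],[[0,0,0],[0,0,0]],[[0,0,0],[0,0,0]],[[0,0,0],[0,0,0]],[[0,0,0],[0,0,0]]])

```text
clock: 51.43
ee_pos: [0.4476, 0.292, 0.1772]
tcp_rot: [[0.994, -0.107, 0.0], [-0.107, -0.994, 0.0], [0.0, -0.0, -1.0]]
force: [0.2, 0.1, -0.5]
opening: 0.432
finger_force: 0.0
```

```bash
python3 -c "
from h import *
t=shot('top','end.png');C=cloud(t);Z=C[...,2]
plan(.6,.3150,.042,83.9)
for k in(-112,-56,0,56):
  x,y=.5081+k*.9949e-3,-.3041-k*.1011e-3
  print(k,[np.median(Z[(np.abs(C[...,0]-x)<.012)&(np.abs(C[...,1]-y-q)<.012)]).round(4) for q in(.035,-.035)])"
```

```text
now [447.4 291.9 177. ] yaw -96.1 tilt [-0.      0.0001] | turn -0.03 shift mm [149.3 -39.2 134.9] F [ 0.71 -0.16 -0.59] t 51.4833 open 40.1 ff 0.0 j6 124
-112 [np.float64(0.0322), np.float64(0.0324)]
-56 [np.float64(0.0314), np.float64(0.0318)]
0 [np.float64(0.0326), np.float64(0.0319)]
56 [np.float64(0.0317), np.float64(0.032)]
```

View pics/end.png

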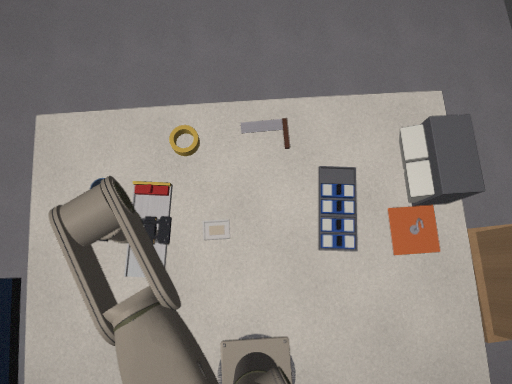

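The stop sits against the cheek at (152,188). All four cassettes lie flat in the tray, around (338,215), and no cassette is left on the table. Handing in.

```bash
python3 -c "
from rig import arm
print(arm.close_job())"
```

```text
the job is handed in; nothing more can be done
None
```

The job is handed in: all four cassettes present lie flat in the tray (about 457, 569, 492 and 350 g; the last sits at the limit, where tray or rack is accepted), and the red stop is pushed up against the yellow cheek, since no cassette went in the rack.

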